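# Make up a glass-tube rest and tap it home in its bench shoe

## Task

Set the black scalloped comb, teeth up, fully down into the groove of the wooden batten while the batten is still out on the bench; then lift the two as one, lay them flat in the open channel of the steel shoe with the tongue pointing at the hood but not yet under it, and let go. Take the wooden tapping block by its handle and with it, never with the fingers, gently and slowly nudge the batten along until its tongue meets the unseen stop under the hood. Stand the block upright on the bench again, clear of the batten, and leave everything else where it is.

Things in the scene. Friction and masses are not known exactly. Their poses are not given: they have to be found in the camera images.
- comb_center (a point): The black scalloped comb (hard rubber, about 100 g): a straight bar 120 mm long (its x), 20 mm thick (its y), 34 mm high (its z), standing upright on its plain edge, teeth up; the teeth are the top 8 mm. The same either way round. This point is its centre, 17 mm above its lower edge.
- batten_center (a point): Wooden batten (about 250 g) lying on the bench: body 160 (x) by 44 (y) by 30 mm (z); groove in its top, centred, 124 by 24 mm, 12 mm deep (groove floor 18 mm above the underside), closed at both ends; a lower tongue at the +x end. This point: centre of the 160 mm body, 15 mm above the underside. When the comb is seated, its centre is 20 mm above this point.
- batten_tip (a point): Middle of the end face of the batten's tongue, 120 mm along +x from the batten's centre, 7 mm above its underside. The tongue is 40 mm long, 34 wide, 14 high, flush with the underside.
- shoe_mouth (a point): Mouth of the steel shoe's hood: point on the channel's floor (12 mm above the bench), on its centre line. x points along the channel into the hood, z up. The hood is 80 mm wide, its top 37 mm above the bench; the opening under it is 50 mm wide, 17 mm high; the hidden stop is 32 mm in from this point. The shoe is fixed to the bench.
- shoe_tail (a point): Open end of the shoe's channel, on its floor, 152 mm back from the hood's mouth. The channel is 48 mm wide between two side rails 8 mm thick that stand only 8 mm above its floor and run its whole length. A batten that is home sticks 16 mm out of this end.
- tapper_grip (a point): The wooden tapping block (about 220 g), standing on the bench: a foot 36 mm (x) by 60 mm (y) and 45 mm high, and on top of it an upright handle 22 mm (x) by 34 mm (y), from 45 to 100 mm above the underside. This point is on the handle's axis, 75 mm above the underside of the foot. The foot's broad flat faces (+x and -x) are for pushing.
- jar: Bystander: a screw-top glass jar, 60 mm across, 85 mm high; origin on its underside. Leave it.
- stopper: Bystander: a cork stopper, 40 mm across, 36 mm high; origin on its underside. Leave it.
- wrench: Bystander: a steel wrench, lying; origin on its underside. Leave it.
- iron: Bystander: a black flat shaping paddle with a wooden handle, lying, 240 mm long; origin on its underside. Leave it.
- weight: Bystander: a round brass paperweight, 48 mm across, 50 mm high; origin on its underside. Leave it.
There are look-alikes about, which are no part of the job. Leave any green look-alike of the part that bears tapper_grip alone.

How it is judged:
By the outcome, as a careful person would: the job done as asked, in the order asked, and still so for the second after the job is handed in, with the robot touching nothing.
It also fails if it takes over 72 s, if anything falls off the work surface, if the arm or the gripper's body presses on something with over 40 N, if the wrist force passes 120 N, or if a joint passes its speed limit or range.

## Robot

A 6-joint arm with a two-finger parallel gripper is mounted at the origin on the work surface. World frame = base frame: x ahead of the robot, y to its left, z up, the work surface at z = 0. Lengths are in m, angles in rad, forces in N, time in s.
With the tool pointing down it reaches from about 0.3 to 0.775 m from the base axis. Payload 14.6 kg.
Tool frame: the origin (TCP) lies on the front face of the gripper's body, between the roots of the fingers; the fingertips stand 97 mm ahead of it and the grasp point (between the pads) lies 78 mm ahead of it; z points along the fingers, x is the direction in which the jaws open and shut, and the axes are right-handed (so a half turn about z gives the same grasp; the last joint's range is limited). The gripper opens to 94 mm and grips with 3 to 60 N. Pads are 16 mm wide; open, the fingers measure 119 mm over their backs; the gripper's body (75 mm by 177 mm) begins 78 mm behind the grasp point.
Start: joints at [-1.349, 0.3, 1.521, -0, 1.321, -0.067], TCP at [0.157, -0.527, 0.303] pointing down, gripper open.
Joint ranges: [-3.03, 3.03], [-0.79, 2.21], [0.23, 2.52], [-1.04, 4.18], [0, 3.07], [-2.55, 2.55]. Speed limits (rad/s): [2.22, 2.22, 2.57, 3.14, 3.14, 3.14].

## Interface

Orientations are given as [roll, pitch, yaw] about the fixed x, y, z axes, in that order (R = Rz(yaw) Ry(pitch) Rx(roll)).
In Python, from station import sensors, camera, ctrl gives the robot as it stands.
- The arm moves only by the tool move_arm, never from a script. Its argument "rows" is text: rows parted by semicolons, each of 6 numbers parted by spaces: the shift along the tool's x, y, z in mm, then the turn, a rotation vector about the tool's x, y, z in rad. In form: x y z wx wy wz; .... A call has 1 to 20 rows; each row shifts and turns the pose as measured when the row begins, along the tool's axes as they then stand; what a row does not reach is not made up. A row lasts 1/8 s, in which the tool goes at most 62.5 mm and 10.7 degrees, less where a joint would pass 70% of its speed; a pose out of reach is approached as far as the arm can. A call with a gripper value outside its range is refused whole. "grip" is the opening, from -1 (shut) to 1 (fully open), set as the call begins (left out, the last holds). The fingers move at their own pace and stop on an object; "newtons" is the grip in N (left out, the last holds). Time passes only in rows, so rows that do not move let the fingers close. It gives the time, the measured TCP pose, the force and the opening at its end, in the units of the state.
- sensors.get_obs(): the state, without advancing time (a new reading comes with each control period).
- camera(name): name is "scene" or "top"; returns a dict with "color" (400x640x3 uint8, blue, green, red), "z_map" (400x640 float32, m along the optical axis (not along the pixel's ray), 0 where there is no reading), "mtx" (3x3 intrinsics, pixels), "distortion" ([k1, k2, p1, p2, k3] as OpenCV has them; the pictures are not rectified), "position" and "attitude" of the camera in the world. Camera axes: x right, y down, z forward; pixel columns grow to the right and rows downward; lengths in m; the calibration is good to about 2 mm. A picture is of the moment at which its call begins.
- ctrl.hand_in(): hands the job in, once; it reports no verdict.
The state is a dict: "time_s": time; "qpos": joint angles; "joint_vel": joint speeds; "tau": joint torques, N m; "ee_pos": TCP position; "eef_rot": TCP orientation; "force": force on the tool from outside, world axes, zero at the start; "moment": the same for the moment, N m; "grip_width": finger opening in m.
Only numpy, scipy, OpenCV 4.12 (cv2) and the standard library are available. Lean on these libraries where they do the work, as an engineer would, in place of code of your own. Each camera call takes 0.05 s, during which the arm holds its last target.

## Working session

There is one attempt and no reset: what is moved stays moved. The work goes in short steps, Python scripts to look and compute and a tool call to move; the robot and the scene stay as the last step left them, time stands still between calls to the robot, and variables do not carry over. Pictures are saved under pics/ and viewed, and the job is handed in when it is done.

Besides the shell and the picture viewer there is one more tool, called after "Emit:" by a JSON object that holds its "api" and its "payload", one argument or row to a line. move_arm: Moves the arm, as the interface text tells. Its arguments: {"type":"object","properties":{"rows":{"type":"string"},"grip":{"type":"number"},"newtons":{"type":"number"}},"required":["rows"]}

```bash
ls; mkdir -p pics; python3 - <<'E'
from station import sensors, camera
import cv2,numpy as np
print(sensors.get_obs())
for n in ("scene","top"):
    c=camera(n); cv2.imwrite(f"pics/{n}0.png",c["color"]); np.savez(f"{n}0.npz",**{k:np.array(v) for k,v in c.items()})
    print(n,c["mtx"],c["distortion"],c["position"],c["attitude"])
E
```

```text
pics
{'time_s': 0.0, 'qpos': array([-1.34859387e+00,  3.00478146e-01,  1.52160168e+00, -1.27328682e-05,
        1.32072981e+00, -6.66058408e-02]), 'joint_vel': array([ 6.18943444e-04, -2.08344222e-03,  3.75102607e-04, -2.04253033e-03,
       -4.27739786e-05, -2.09613201e-04]), 'tau': array([-8.33389549e-04, -5.31804299e+01, -3.52742743e+01,  7.08388863e-02,
        2.43695697e-02, -7.44516274e-05]), 'ee_pos': array([ 0.15660179, -0.52706506,  0.30207369]), 'eef_rot': array([-3.14152396e+00,  1.21510059e-03, -1.28198483e+00]), 'force': array([-0.34770257, -0.14457222, -0.11621148]), 'moment': array([-0.00933943, -0.00648446, -0.01702626]), 'grip_width': 0.09377547872997154}
scene [[398.70947689   0.         317.5358937 ]
 [  0.         398.70947689 194.44487689]
 [  0.           0.           1.        ]] [-0.00984362  0.          0.          0.          0.        ] [ 1.0590527  -0.09217494  0.92701309] [-2.61515721 -0.0123518   1.38200382]
top [[508.72086671   0.         322.45825018]
 [  0.         508.72086671 200.56336245]
 [  0.           0.           1.        ]] [-0.12829054  0.          0.          0.          0.        ] [0.33741997 0.03519139 1.30905048] [-2.96540308  0.00412845 -1.57886152]
```

View pics/scene0.png

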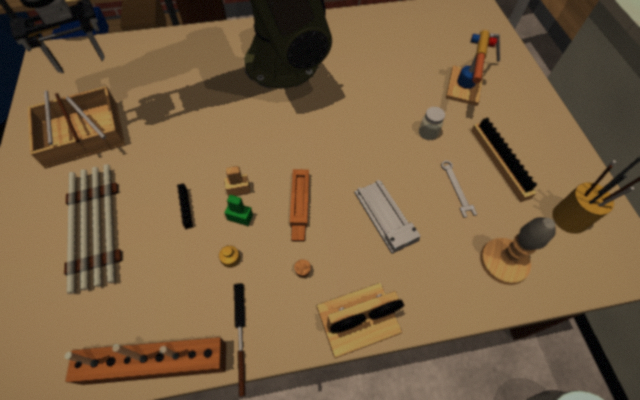

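View pics/top0.png

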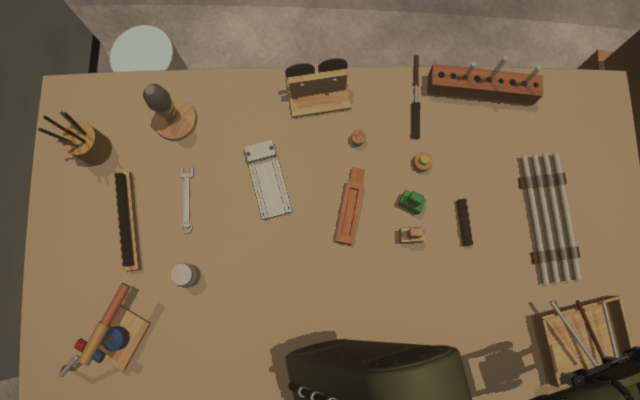

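The top view shows the comb at about (465,222), batten (350,205) with its tongue toward (357,172), and shoe (268,182) with its hood at (260,152). The tapper is at (412,235) and the green look-alike at (412,201).

```bash
cat > h.py <<'E'
import numpy as np,cv2
from scipy.spatial.transform import Rotation as R
def load(n): 
    d=np.load(n+".npz"); return {k:d[k] for k in d.files}
def snap(n,tag):
    from station import camera
    c=camera(n); c={k:np.array(v) for k,v in c.items()}
    np.savez(tag+".npz",**c); cv2.imwrite("pics/"+tag+".png",c["color"]); return c
def rot(c):
    return R.from_euler("xyz",c["attitude"]).as_matrix()
def ray(c,px):
    u=cv2.undistortPoints(np.array(px,float).reshape(-1,1,2),c["mtx"],c["distortion"]).reshape(-1,2)
    return np.c_[u,np.ones(len(u))]@rot(c).T
def onplane(c,px,z):
    d=ray(c,px); p=c["position"]; return p+d*((z-p[2])/d[:,2])[:,None]
def cloud(c):
    v,u=np.mgrid[0:400,0:640]; px=np.c_[u.ravel(),v.ravel()]
    return (c["position"]+ray(c,px)*c["z_map"].ravel()[:,None]).reshape(400,640,3)
def proj(c,P):
    rv=rot(c).T; 
    return cv2.projectPoints(np.array(P,float).reshape(-1,1,3),cv2.Rodrigues(rv)[0],-rv@c["position"],c["mtx"],c["distortion"])[0].reshape(-1,2)
def crop(c,x0,y0,x1,y1,name,f=5):
    cv2.imwrite("pics/"+name,cv2.resize(c["color"][y0:y1,x0:x1],None,fx=f,fy=f,interpolation=cv2.INTER_CUBIC))
E
python3 - <<'E'
from h import *
c=load("top0"); P=cloud(c)
for px in [(320,250),(465,222),(350,205),(357,174),(268,190),(260,152),(415,233),(412,201),(185,275)]:
    print(px,P[px[1],px[0]].round(4),onplane(c,[px],0).round(4))
s=load("scene0");S=cloud(s)
for px in [(330,250),(185,207),(400,245),(235,180)]: print(px,S[px[1],px[0]].round(4))
crop(c,400,180,500,260,"c1.png",7);crop(c,230,130,380,250,"c2.png",5)
E
```

```text
(320, 250) [0.4411 0.046  0.0042] [[0.4414 0.0461 0.    ]]
(465, 222) [ 0.5053 -0.3235  0.0376] [[ 0.5102 -0.3341  0.    ]]
(350, 205) [ 0.5553 -0.0322  0.0168] [[ 0.5581 -0.0331  0.    ]]
(357, 174) [ 0.6376 -0.0521  0.0145] [[ 0.6409 -0.053   0.    ]]
(268, 190) [0.5963 0.1796 0.0183] [[0.6    0.1816 0.    ]]
(260, 152) [0.6941 0.1999 0.0342] [[0.7036 0.2043 0.    ]]
(415, 233) [ 0.4714 -0.1821  0.1033] [[ 0.4829 -0.2007  0.    ]]
(412, 201) [ 0.5535 -0.1822  0.0785] [[ 0.5673 -0.196   0.    ]]
(185, 275) [0.3758 0.372  0.0841] [[0.3785 0.3951 0.    ]]
(330, 250) [0.6956 0.0204 0.0022]
(185, 207) [ 0.527  -0.3212  0.0344]
(400, 245) [0.7263 0.186  0.0337]
(235, 180) [ 0.4895 -0.1865  0.0655]
```

View pics/c1.png

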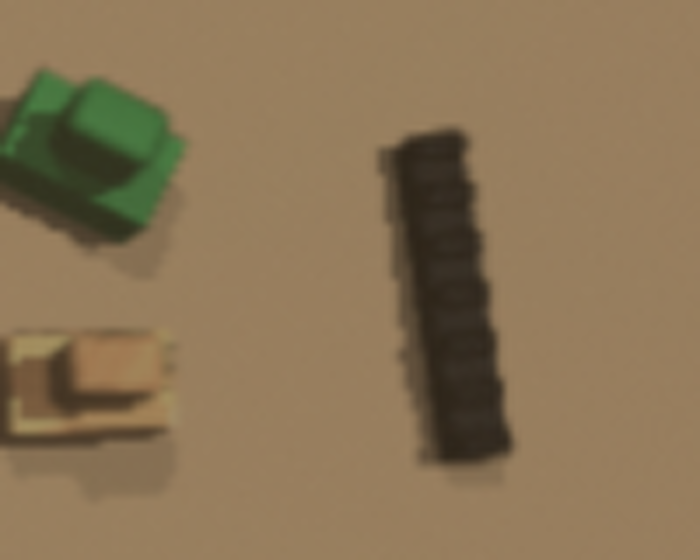

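View pics/c2.png

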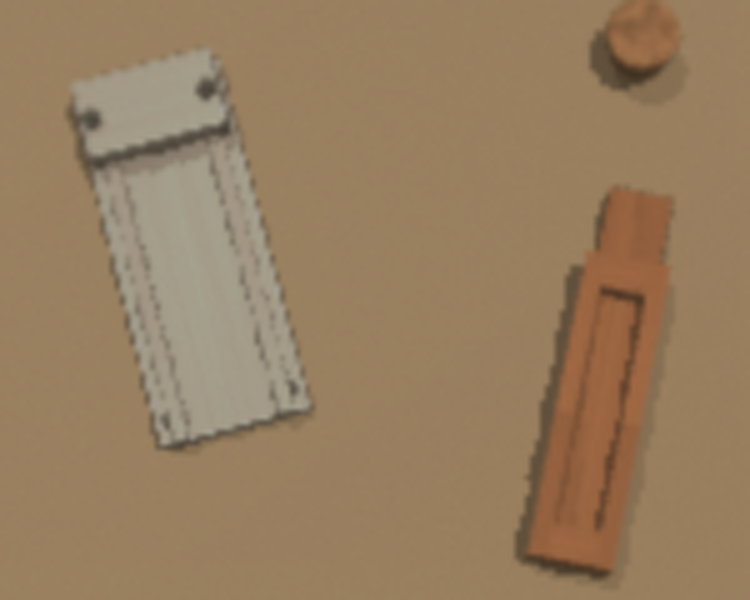

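```bash
cat > m.py <<'E'
from h import *
def comp(mask,seed):
    n,l=cv2.connectedComponents(mask.astype(np.uint8),connectivity=4); k=l[seed[1],seed[0]]
    assert k>0,(seed,); return (l==k).astype(np.uint8)
def rect(c,m,z):
    cn=max(cv2.findContours(m,cv2.RETR_EXTERNAL,cv2.CHAIN_APPROX_NONE)[0],key=cv2.contourArea).reshape(-1,2)
    W=onplane(c,cn,z)[:,:2]
    (cx,cy),(a,b),t=cv2.minAreaRect((W*1000).astype(np.float32))
    if a<b: a,b,t=b,a,t+90
    return round(cx,1),round(cy,1),round(a,1),round(b,1),round((t+90)%180-90,1)
E
python3 - <<'E'
from m import *
for n,seeds in (("top0",dict(batten=(350,228),comb=(465,222),tap=(415,233),green=(412,201))),("scene0",dict(batten=(295,200),comb=(185,207),tap=(235,172),green=(238,205)))):
    c=load(n); b=cv2.GaussianBlur(c["color"],(1,1),0); hsv=cv2.cvtColor(b,cv2.COLOR_BGR2HSV)
    for k,s in seeds.items(): print(n,k,hsv[s[1],s[0]])
    print("bench",hsv[250,320],hsv[120,430])
    x=[(350,y) for y in range(236,250)] if n=="top0" else [(297,y) for y in range(160,245,4)]
    print([tuple(hsv[y,x_]) for x_,y in x])
E
```

```text
top0 batten [ 12 146 112]
top0 comb [17 90 54]
top0 tap [ 15 123 160]
top0 green [ 32 100  51]
bench [ 17  98 153] [ 17  97 152]
[(np.uint8(12), np.uint8(148), np.uint8(145)), (np.uint8(12), np.uint8(147), np.uint8(149)), (np.uint8(12), np.uint8(147), np.uint8(149)), (np.uint8(12), np.uint8(146), np.uint8(148)), (np.uint8(12), np.uint8(147), np.uint8(149)), (np.uint8(12), np.uint8(148), np.uint8(148)), (np.uint8(12), np.uint8(146), np.uint8(147)), (np.uint8(13), np.uint8(146), np.uint8(126)), (np.uint8(14), np.uint8(129), np.uint8(79)), (np.uint8(17), np.uint8(104), np.uint8(93)), (np.uint8(17), np.uint8(100), np.uint8(132)), (np.uint8(17), np.uint8(100), np.uint8(138)), (np.uint8(17), np.uint8(99), np.uint8(152)), (np.uint8(17), np.uint8(99), np.uint8(154))]
scene0 batten [ 12 192 117]
scene0 comb [ 0  0 10]
scene0 tap [ 15 160 139]
scene0 green [ 63 188  46]
bench [ 17 110 156] [14 45 73]
[(np.uint8(17), np.uint8(117), np.uint8(157)), (np.uint8(17), np.uint8(111), np.uint8(156)), (np.uint8(16), np.uint8(127), np.uint8(155)), (np.uint8(12), np.uint8(189), np.uint8(155)), (np.uint8(11), np.uint8(187), np.uint8(79)), (np.uint8(11), np.uint8(188), np.uint8(137)), (np.uint8(12), np.uint8(192), np.uint8(137)), (np.uint8(12), np.uint8(189), np.uint8(143)), (np.uint8(12), np.uint8(188), np.uint8(145)), (np.uint8(12), np.uint8(187), np.uint8(153)), (np.uint8(11), np.uint8(188), np.uint8(153)), (np.uint8(12), np.uint8(185), np.uint8(154)), (np.uint8(12), np.uint8(187), np.uint8(154)), (np.uint8(12), np.uint8(186), np.uint8(152)), (np.uint8(11), np.uint8(186), np.uint8(152)), (np.uint8(12), np.uint8(187), np.uint8(153)), (np.uint8(11), np.uint8(191), np.uint8(72)), (np.uint8(12), np.uint8(187), np.uint8(146)), (np.uint8(12), np.uint8(187), np.uint8(146)), (np.uint8(12), np.uint8(186), np.uint8(145)), (np.uint8(12), np.uint8(171), np.uint8(94)), (np.uint8(17), np.uint8(112), np.uint8(157))]
```

```bash
cat >> m.py <<'E'
def contourW(c,m,z):
    cn=max(cv2.findContours(m,cv2.RETR_EXTERNAL,cv2.CHAIN_APPROX_NONE)[0],key=cv2.contourArea).reshape(-1,2)
    return onplane(c,cn,z)[:,:2]*1000
def bars(W,ang,lo,hi,n=4):
    """in frame rotated by ang: iterate axis from the two long sides within along-range lo..hi (fractions)"""
    for _ in range(n):
        u=np.array([np.cos(ang),np.sin(ang)]);v=np.array([-u[1],u[0]])
        a=W@u;b=W@v; L,H=a.min(),a.max(); mid=(b.min()+b.max())/2
        k=(a>L+lo*(H-L))&(a<L+hi*(H-L))
        p=[np.polyfit(a[k&(s*(b-mid)>0)],b[k&(s*(b-mid)>0)],1) for s in(1,-1)]
        ang+=np.arctan((p[0][0]+p[1][0])/2)
    bm=[np.median(b[k&(s*(b-mid)>0)]) for s in (1,-1)]
    return ang,u,v,a.min(),a.max(),bm,(p[0][0],p[1][0])
E
python3 - <<'E'
from m import *
for n,s,z,smin,vt in (("top0",(350,236),.03,130,112),("scene0",(295,200),.03,150,105)):
    c=load(n);hsv=cv2.cvtColor(c["color"],cv2.COLOR_BGR2HSV)
    m=comp((hsv[...,0]<=14)&(hsv[...,1]>smin-8)&(hsv[...,2]>vt),s)
    W=contourW(c,m,z); ang,u,v,L,H,bm,sl=bars(W,np.arctan2(-20,80),.08,.7)
    tip=contourW(c,m,.014)@u
    print(n,"ang",np.degrees(ang),"width",bm[0]-bm[1],"len (z30)",H-L,"sl",sl)
    print(" axis b",np.mean(bm)," L@30",L," tip@14",tip.max(), "tip-L",tip.max()-L)
    o=u*(L-1+80)+v*np.mean(bm); o2=u*(tip.max()+1-120)+v*np.mean(bm)
    print(" centre from tail",o," from tip",o2)
    # comb
    for zc in (.034,):
        s2=(465,222) if n[0]=="t" else (185,207)
        m=comp(hsv[...,2]<(75 if n[0]=="t" else 50),s2); print(" comb",m.sum(),rect(c,m,zc), rect(c,m,.0))
        cv2.imwrite(f"pics/comb_{n}.png",cv2.resize(m[s2[1]-40:s2[1]+40,s2[0]-40:s2[0]+40]*255,None,fx=5,fy=5,interpolation=0))
E
python3 -c "
from h import *
c=load('scene0');crop(c,165,150,325,270,'c3.png',5)
crop(c,345,170,425,255,'c4.png',6)"
```

```text
top0 ang -11.809124224379108 width 42.312284037112136 len (z30) 195.20817773137782 sl (np.float64(-0.0006255435732347991), np.float64(0.0006255435673303926))
 axis b 80.72910881905023  L@30 451.9555544555504  tip@14 651.217830935258 tip-L 199.26227647970762
 centre from tail [536.23914776 -29.6406179 ]  from tip [537.47470792 -29.89894522]
 comb 462 (506.0, -321.6, 119.1, 27.2, 5.9) (510.5, -331.1, 122.3, 27.9, 5.9)
scene0 ang -11.93713176254239 width 42.90351435109309 len (z30) 160.22091213825757 sl (np.float64(0.004429348026408207), np.float64(-0.004429347834089632))
 axis b 82.00483941104322  L@30 455.0392757540354  tip@14 607.4127044488781 tip-L 152.37342869484274
 centre from tail [539.45249403 -30.22827181]  from tip [494.81259074 -20.79095001]
 comb 389 (521.2, -321.5, 130.7, 22.9, 5.9) (500.7, -330.2, 135.7, 23.8, 5.9)
```

View pics/c3.png

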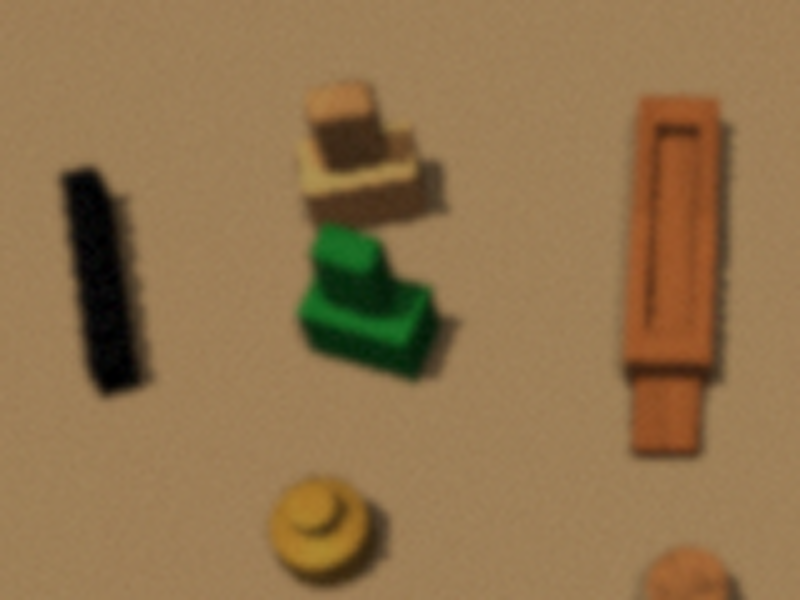

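View pics/c4.png

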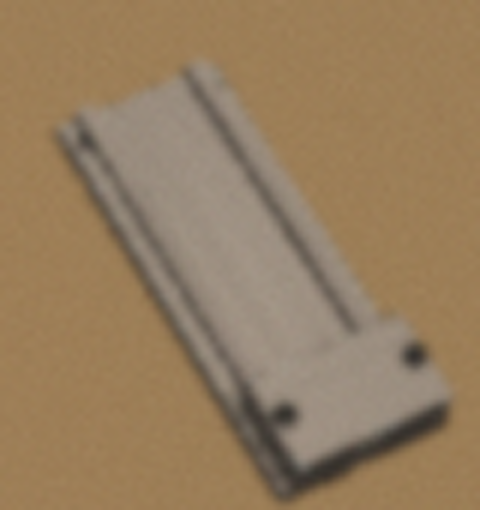

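```bash
python3 - <<'E'
from m import *
for n in ("top0","scene0"):
    c=load(n);hsv=cv2.cvtColor(c["color"],cv2.COLOR_BGR2HSV)
    s2=(465,222) if n[0]=="t" else (185,207)
    for th in (60,75,90):
        m=comp(hsv[...,2]<th,s2)
        W3=contourW(c,m,.034);W0=contourW(c,m,0)
        ang=np.radians(5.9)
        ang=bars(W3,ang,.1,.9)[0]; 
        u=np.array([np.cos(ang),np.sin(ang)]);v=np.array([-u[1],u[0]])
        a3,b3,a0,b0=W3@u,W3@v,W0@u,W0@v
        k=(a3>np.quantile(a3,.15))&(a3<np.quantile(a3,.85))
        bm=np.median(b3)
        by=np.median(b3[k&(b3<bm)]); bp=np.median(b0[k&(b3>bm)])
        print(n,th,"ang",np.degrees(ang).round(2),"-y top",by.round(1),"+y base",bp.round(1),"w",bp-by," a3",a3.min().round(1),a3.max().round(1)," a0",a0.min().round(1),a0.max().round(1))
        if n=="top0": e=(a0.min()-1.2,a3.max()+1.2)
        else: e=(a3.min()-1.2,a0.max()+1.2)
        print("  len",e[1]-e[0],"centre",u*np.mean(e)+v*np.mean([by,bp]), " c from -y edge:",by-1.2+10)
E
```

```text
top0 60 ang 5.42 -y top -378.2 +y base -366.3 w 11.856018423626494  a3 414.4 530.9  a0 416.4 536.0
  len 116.89292325281889 centre [ 506.6584159  -325.84289301]  c from -y edge: -369.3590216718522
top0 75 ang 6.09 -y top -384.6 +y base -370.8 w 13.79011717523997  a3 409.4 528.6  a0 411.3 533.6
  len 119.6323090724274 centre [ 507.35590327 -325.74067236]  c from -y edge: -375.8224743401234
top0 90 ang 5.5 -y top -381.2 +y base -363.5 w 17.678703630450514  a3 413.0 532.6  a0 414.9 537.8
  len 120.10052091806568 centre [ 507.31958604 -325.22162619]  c from -y edge: -372.40611196905087
scene0 60 ang 5.93 -y top -384.0 +y base -369.1 w 14.853234439465496  a3 419.1 550.5  a0 395.3 531.7
  len 115.03805746334922 centre [ 511.75225427 -325.42304382]  c from -y edge: -375.18275349147115
scene0 75 ang 5.78 -y top -383.4 +y base -365.6 w 17.74521285786051  a3 419.3 552.1  a0 395.5 533.4
  len 116.48093654944529 centre [ 511.65898208 -324.60004403]  c from -y edge: -374.5668374100954
scene0 90 ang 5.88 -y top -385.0 +y base -365.1 w 19.897015840016877  a3 417.2 552.9  a0 393.4 534.2
  len 119.34897680345813 centre [ 511.60376699 -324.39748614]  c from -y edge: -376.21480192543197
```

```bash
python3 - <<'E'
from m import *
for n,s,box in (("top0",(268,190),(235,130,300,225)),("scene0",(385,215),(345,170,425,255))):
    c=load(n);hsv=cv2.cvtColor(c["color"],cv2.COLOR_BGR2HSV)
    m=comp((hsv[...,1]<70)&(hsv[...,2]>40),s); m=cv2.morphologyEx(m,cv2.MORPH_CLOSE,np.ones((3,3)))
    W=contourW(c,m,.02); 
    for lo,hi in((.08,.6),(.12,.55),(.05,.65)):
        ang,u,v,L,H,bm,sl=bars(W,np.radians(14),lo,hi)
        print(n,m.sum(),"ang",np.degrees(ang).round(2),"w",(bm[0]-bm[1]).round(1),"L",L.round(1),"H",H.round(1),"axis",np.mean(bm).round(2),"sl",np.round(sl,3))
        Lf=(contourW(c,m,.012)@u).min()
    for LL in (L,): print("  tail@20",u*(LL-1.2)+v*np.mean(bm)," tail@12",Lf, " hood far top@37",(contourW(c,m,.037)@u).max())
    x0,y0,x1,y1=box
    im=c["color"].copy(); im[m>0]=im[m>0]//2+np.array([0,0,120],np.uint8)
    cv2.imwrite(f"pics/shoe_{n}.png",cv2.resize(im[y0:y1,x0:x1],None,fx=5,fy=5,interpolation=0))
    # along-axis brightness profile
    b0=np.mean(bm)
    for off in (-15,0,15):
        a=np.arange(L-6,L+210,2.5); 
        pts=np.array([[*(u*ai+v*(b0+off))/1000,.037] for ai in a]); q=proj(c,pts)
        g=cv2.remap(hsv[...,2],q[:,0].astype(np.float32)[None],q[:,1].astype(np.float32)[None],cv2.INTER_LINEAR)[0]
        print("  off",off,[(int(round(ai-L)),int(gi)) for ai,gi in zip(a,g)][52:80])
E
```

```text
top0 2313 ang 15.03 w 77.3 L 551.0 H 753.4 axis 13.29 sl [ 0.003 -0.003]
top0 2313 ang 15.06 w 77.3 L 551.0 H 753.5 axis 12.95 sl [ 0.005 -0.005]
top0 2313 ang 14.93 w 77.4 L 550.9 H 753.4 axis 14.33 sl [ 0.004 -0.004]
  tail@20 [527.48352185 155.49101436]  tail@12 552.2767234216808  hood far top@37 747.8719472381758
  off -15 [(124, 164), (126, 164), (129, 164), (132, 164), (134, 164), (136, 162), (139, 156), (142, 144), (144, 142), (146, 133), (149, 100), (152, 88), (154, 102), (156, 139), (159, 161), (162, 164), (164, 163), (166, 163), (169, 164), (172, 163), (174, 164), (176, 164), (179, 163), (182, 163), (184, 163), (186, 163), (189, 163), (192, 163)]
  off 0 [(124, 164), (126, 164), (129, 164), (132, 164), (134, 164), (136, 163), (139, 158), (142, 147), (144, 138), (146, 119), (149, 91), (152, 87), (154, 108), (156, 153), (159, 162), (162, 163), (164, 163), (166, 164), (169, 164), (172, 163), (174, 164), (176, 163), (179, 163), (182, 163), (184, 163), (186, 163), (189, 163), (192, 163)]
  off 15 [(124, 163), (126, 164), (129, 164), (132, 163), (134, 163), (136, 162), (139, 157)
[... 908 characters left out ...]
92, 111)]
  off 0 [(124, 160), (126, 159), (129, 159), (132, 159), (134, 159), (136, 160), (139, 159), (142, 158), (144, 158), (146, 155), (149, 152), (152, 153), (154, 156), (156, 158), (159, 157), (162, 155), (164, 156), (166, 159), (169, 159), (172, 158), (174, 158), (176, 157), (179, 158), (182, 158), (184, 157), (186, 157), (189, 149), (192, 125)]
  off 15 [(124, 146), (126, 147), (129, 146), (132, 146), (134, 147), (136, 147), (139, 146), (142, 144), (144, 147), (146, 144), (149, 144), (152, 151), (154, 156), (156, 156), (159, 156), (162, 155), (164, 155), (166, 158), (169, 158), (172, 157), (174, 156), (176, 156), (179, 156), (182, 157), (184, 157), (186, 155), (189, 146), (192, 116)]
```

View pics/shoe_top0.png

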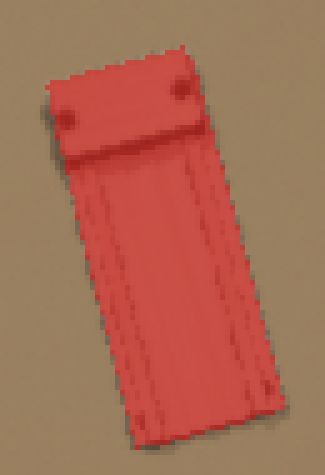

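View pics/shoe_scene0.png

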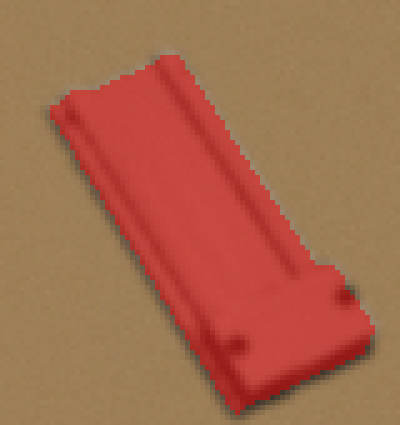

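```bash
python3 - <<'E'
from m import *
for n,s in (("top0",(268,190)),("scene0",(385,215))):
    c=load(n);hsv=cv2.cvtColor(c["color"],cv2.COLOR_BGR2HSV)
    for st in (60,70):
        m=comp((hsv[...,1]<st)&(hsv[...,2]>40),s); m=cv2.morphologyEx(m,cv2.MORPH_CLOSE,np.ones((3,3)))
        W=contourW(c,m,.012);W0=contourW(c,m,0)
        ang,u,v,L,H,bm,sl=bars(W,np.radians(14),.1,.6)
        ang0,_,_,L0,_,bm0,_=bars(W0,np.radians(14),.1,.6)
        a=W@u;b=W@v;a0=W0@u; mid=np.mean(bm); k=abs(b-mid)<33
        tl=np.median(a[k&(a<L+25)]); tl0=np.median(a0[k&(a<L+25)])
        # brightness across, at several stations along
        print(n,st,"ang",np.degrees([ang,ang0]).round(2),"w12",np.round(bm[0]-bm[1],1),"axis12",np.round(mid,2),"w mixed",np.round(bm[0]-(W0@v)[(a>L+30)&(a<L+110)&(b<mid)].mean(),1),"tail12",tl.round(1),"tail0",tl0.round(1))
        print("   tail pt (z12)",u*(tl-1.2)+v*mid," (z0)",u*(tl0-1.2)+v*mid)
    ang=np.radians(14.9);u=np.array([np.cos(ang),np.sin(ang)]);v=np.array([-u[1],u[0]])
    base=u*(554)+v*13
    off=np.arange(-46,46.1,1.)
    for z in (.012,.02):
        P=np.zeros(len(off))
        for al in np.arange(30,110,4):
            pts=np.array([[*(base+u*al+v*o)/1000,z] for o in off]); q=proj(c,pts).astype(np.float32)
            P+=cv2.remap(c["color"][...,2],q[:,0][None],q[:,1][None],cv2.INTER_LINEAR)[0]
        print(z,[(int(o),int(p)) for o,p in zip(off,P/20)])
E
```

```text
top0 60 ang [14.93 14.93] w12 77.0 axis12 14.69 w mixed 76.6 tail12 554.4 tail0 556.4
   tail pt (z12) [530.71415621 156.66358872]  (z0) [532.67425202 157.18605011]
top0 70 ang [14.95 14.95] w12 77.8 axis12 14.59 w mixed 77.5 tail12 553.7 tail0 555.7
   tail pt (z12) [529.98818068 156.65149002]  (z0) [531.94201948 157.17332689]
0.012 [(-46, 153), (-45, 153), (-44, 153), (-43, 152), (-42, 151), (-41, 148), (-40, 143), (-39, 138), (-38, 140), (-37, 149), (-36, 157), (-35, 160), (-34, 162), (-33, 161), (-32, 159), (-31, 155), (-30, 154), (-29, 156), (-28, 159), (-27, 161), (-26, 162), (-25, 161), (-24, 159), (-23, 154), (-22, 148), (-21, 145), (-20, 148), (-19, 155), (-18, 160), (-17, 162), (-16, 163), (-15, 163), (-14, 163), (-13, 163), (-12, 163), (-11, 163), (-10, 163), (-9, 163), (-8, 163), (-7, 163), (-6, 163), (-5, 163), (-4, 163), (-3, 164), (-2, 163), (-1, 163), (0, 163), (1, 163), (2, 164), (3, 164), (4, 164), (5, 163), (6, 163), (7, 163), (8, 163), (9, 164), (10, 164), (11, 163), (12, 163), (13, 163), (14, 163), (15, 163), (16, 163), (17, 163), (18, 163), (19, 163), (20, 163),
[... 3088 characters left out ...]
-17, 156), (-16, 155), (-15, 155), (-14, 155), (-13, 154), (-12, 154), (-11, 154), (-10, 155), (-9, 155), (-8, 156), (-7, 156), (-6, 157), (-5, 157), (-4, 158), (-3, 158), (-2, 159), (-1, 159), (0, 159), (1, 159), (2, 158), (3, 158), (4, 158), (5, 157), (6, 157), (7, 157), (8, 157), (9, 156), (10, 156), (11, 156), (12, 156), (13, 156), (14, 156), (15, 155), (16, 152), (17, 148), (18, 142), (19, 134), (20, 126), (21, 118), (22, 112), (23, 111), (24, 114), (25, 121), (26, 128), (27, 135), (28, 141), (29, 146), (30, 149), (31, 151), (32, 152), (33, 153), (34, 154), (35, 154), (36, 154), (37, 154), (38, 154), (39, 154), (40, 154), (41, 155), (42, 156), (43, 156), (44, 156), (45, 156), (46, 156)]
```

```bash
cat > g.py <<'E'
import sys
from h import *
from station import sensors
def go(x,y,z,yaw):
    o=sensors.get_obs(); M=R.from_euler("xyz",o["eef_rot"])
    d=M.inv().apply(np.array([x,y,z])-o["ee_pos"]*1000)
    # desired orientation: tool z down, tool x at yaw
    T=R.from_euler("xyz",[np.pi,0,np.radians(yaw)])
    w=(M.inv()*T).as_rotvec()
    dn=T.inv().apply(np.array([x,y,z])-o["ee_pos"]*1000)
    print("t",round(o["time_s"],2),"pos",(o["ee_pos"]*1000).round(1),"rpy",np.degrees(o["eef_rot"]).round(2),"F",o["force"].round(1),"w",round(o["grip_width"]*1000,1))
    print(" shift tool",d.round(1)," turn",w.round(4)," shift in turned frame",dn.round(1))
if __name__=="__main__": go(*map(float,sys.argv[1:5]))
E
python3 g.py 509 -325 200 -84.2
```

```text
t 0.1 pos [ 156.6 -527.1  302.1] rpy [-1.800e+02  6.000e-02 -7.345e+01] F [-1.   0.5  0.1] w 94.1
 shift tool [ -93.2 -395.3  102.3]  turn [0.     0.0011 0.1876]  shift in turned frame [-165.4 -371.   102.1]
```

Emit:
{"api": "move_arm", "payload": {
  "rows": "0 0 0 0 0 0.094; 0 0 0 0 0 0.094; -20 -46 0 0 0 0; -20 -46 0 0 0 0; -20 -46 10 0 0 0; -20 -46 15 0 0 0; -20 -46 20 0 0 0; -20 -46 20 0 0 0; -20 -46 20 0 0 0; -20 -46 15 0 0 0",
  "grip": 1,
  "newtons": 20
}}

```text
time_s: 1.35
ee_pos: [0.5159, -0.3282, 0.1976]
eef_rot: [3.14, 0.003, -1.482]
force: [0.7, 0.3, 0.2]
grip_width: 0.0943
```

```bash
python3 g.py 509 -325 200 -84.2;python3 g.py 509 -325 114 -84.2
```

```text
t 1.35 pos [ 515.9 -328.2  197.6] rpy [179.92   0.19 -84.94] F [0.7 0.3 0.2] w 94.3
 shift tool [-3.8  6.6 -2.4]  turn [ 0.0013  0.0033 -0.0128]  shift in turned frame [-3.9  6.6 -2.4]
t 1.35 pos [ 515.9 -328.2  197.6] rpy [179.92   0.19 -84.94] F [0.7 0.3 0.2] w 94.3
 shift tool [-3.5  6.5 83.6]  turn [ 0.0013  0.0033 -0.0128]  shift in turned frame [-3.9  6.6 83.6]
```

Emit:
{"api": "move_arm", "payload": {
  "rows": "-4 6 0 0 0 -0.013; 0 0 30 0 0 0; 0 0 30 0 0 0; 0 0 18 0 0 0; 0 0 4 0 0 0; 0 0 0 0 0 0"
}}

```text
time_s: 2.1
ee_pos: [0.5093, -0.3233, 0.1127]
eef_rot: [3.139, 0.004, -1.466]
force: [-0.3, -0.2, -0.4]
grip_width: 0.0938
```

```bash
python3 g.py 509 -325 114 -84.2; python3 -c "
from h import *
c=snap('top','t1');crop(c,400,160,540,265,'t1c.png',5)
c=snap('scene','s1');crop(c,130,140,250,240,'s1c.png',6)"
```

```text
t 2.1 pos [ 509.3 -323.3  112.7] rpy [179.85   0.25 -83.97] F [-0.3 -0.2 -0.4] w 93.8
 shift tool [ 1.7  0.5 -1.3]  turn [0.0027 0.0043 0.004 ]  shift in turned frame [ 1.7  0.5 -1.3]
```

View pics/s1c.png

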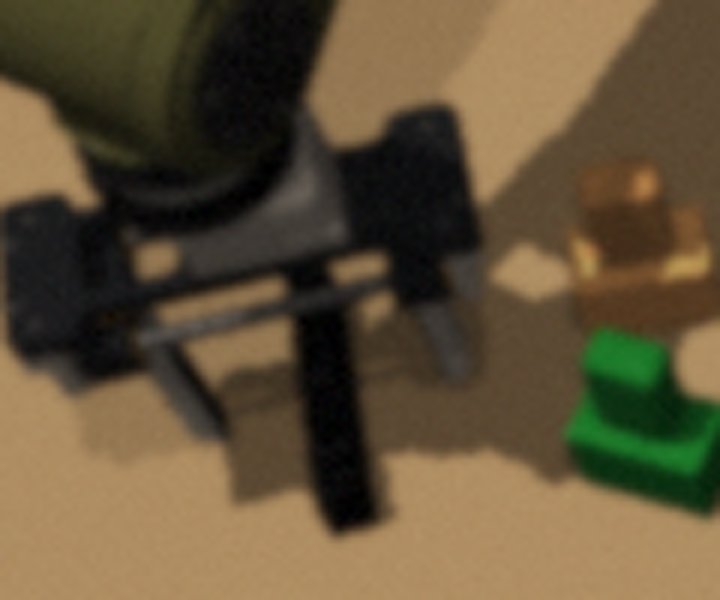

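Emit:
{"api": "move_arm", "payload": {
  "rows": "0 0 0 0 0 0; 0 0 0 0 0 0; 0 0 0 0 0 0; 0 0 0 0 0 0; 0 0 0 0 0 0; 0 0 0 0 0 0",
  "grip": -1,
  "newtons": 25
}}

```text
time_s: 2.95
ee_pos: [0.51, -0.3235, 0.1148]
eef_rot: [3.141, 0.002, -1.465]
force: [-0.3, 0.8, 0.3]
grip_width: 0.0377
```

Emit:
{"api": "move_arm", "payload": {
  "rows": "0 0 0 0 0 0; 0 0 0 0 0 0; 0 0 0 0 0 0; 0 0 0 0 0 0"
}}

```text
time_s: 3.45
ee_pos: [0.51, -0.3235, 0.1147]
eef_rot: [3.141, 0.002, -1.465]
force: [0.5, -0.3, -0.3]
grip_width: 0.0196
```

Emit:
{"api": "move_arm", "payload": {
  "rows": "0 0 -15 0 0 0; 0 0 -35 0 0 0; 0 0 -40 0 0 0; 0 0 -30 0 0 0; 0 0 0 0 0 0.1; 0 0 0 0 0 0.1; 0 0 0 0 0 0.1; 0 0 0 0 0 0"
}}

```text
time_s: 4.45
ee_pos: [0.5099, -0.3235, 0.2465]
eef_rot: [-3.138, 0.0, -1.773]
force: [0.2, 0.2, -0.5]
grip_width: 0.0197
```

```bash
python3 g.py 538 -30 235 -101.85
```

```text
t 4.45 pos [ 509.9 -323.5  246.5] rpy [-179.8    0.  -101.6] F [ 0.2  0.2 -0.5] w 19.7
 shift tool [-293.2   31.5   11.5]  turn [-0.0036  0.0001  0.0043]  shift in turned frame [-293.1   32.7   11.5]
```

Emit:
{"api": "move_arm", "payload": {
  "rows": "-45 5 0 0 0 0; -55 6 0 0 0 0; -55 6 0 0 0 0; -55 6 2 0 0 0; -50 5 5 0 0 0; -28 3 5 0 0 0; 0 0 0 0 0 0; 0 0 0 0 0 0"
}}

```text
time_s: 5.45
ee_pos: [0.5358, -0.0271, 0.2384]
eef_rot: [-3.134, -0.0, -1.754]
force: [-0.1, 0.8, -1.5]
grip_width: 0.0199
```

```bash
python3 g.py 538 -30 180 -101.85; python3 -c "
from h import *
c=snap('top','t2');crop(c,290,130,410,260,'t2c.png',4)
c=snap('scene','s2');crop(c,220,100,380,260,'s2c.png',4)"
```

```text
t 5.45 pos [535.8 -27.1 238.4] rpy [-1.7954e+02 -2.0000e-02 -1.0050e+02] F [-0.1  0.8 -1.5] w 19.9
 shift tool [ 2.4 -2.2 58.4]  turn [-0.008  -0.0003  0.0236]  shift in turned frame [ 2.4 -2.7 58.4]
```

View pics/s2c.png

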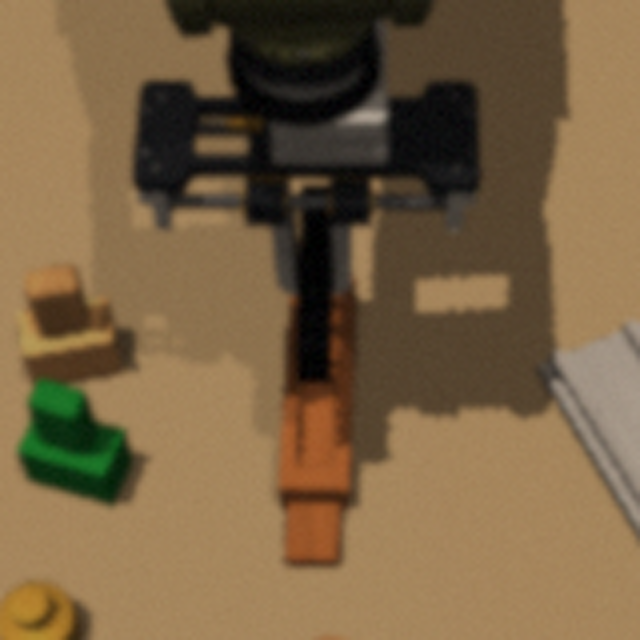

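View pics/t2c.png

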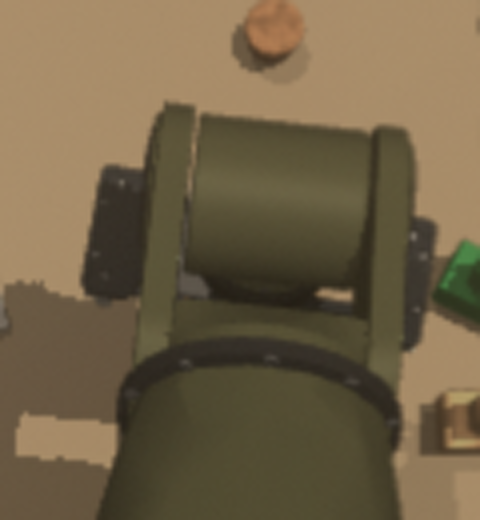

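```bash
python3 - <<'E'
from m import *
c=load("s2");s=c["color"];hsv=cv2.cvtColor(s,cv2.COLOR_BGR2HSV)
for v in range(165,200): print(v,"".join("%4d"%x for x in hsv[v,285:312,2]))
E
```

```text
165  139 139 134 109  81  65  60  56  38  18   8   5   6   5   0   8   5  19  38  52  60  70 102 145 161 165 159
166  143 139 133 110  81  67  64  57  38  19   4   9   3   3   3   5   5  19  37  54  62  73 101 144 161 164 166
167  141 138 137 114  87  69  66  55  39  18   8   5   5   4   0   6   5  15  33  54  64  71 100 140 159 165 161
168  142 140 134 122  92  69  66  57  45  22   9   3   4   6   4   5   6  18  37  56  59  69  93 134 157 163 160
169  140 140 138 125  97  74  64  61  42  21   9   2   4   3   0   3   7  16  38  56  62  70  93 126 151 162 155
170  139 143 139 127 102  77  66  62  47  25  12   4   1   5   1   4   4  17  35  57  64  67  85 112 143 157 160
171  140 139 138 133 111  91  72  64  49  26   6   5   5   6   2   4   6  16  39  59  62  65  72 100 138 159 159
172  141 139 141 136 128 112  89  76  59  35  10   5   8   9   7   5   9  23  44  62  63  63  66  93 136 157 154
173  141 140 140 141 137 128 116  99  77  45  16   4   6   9   2   3   9  30  58  73  68  61  60  85 126 150 154
174  139 140 140 141 139 138 133 119  95  56  23   7   9   9   6   5  10  32  60  7
[... 2154 characters left out ...]
86  82  83  83  83  85
194  141 140 141 140 138 124  92  67  53  37  15  15  19  16  18  14  25  43  67  80  84  86  80  78  84  85  84
195  141 142 139 141 139 125  92  67  56  46  40  42  42  42  46  46  45  52  63  77  85  84  84  80  82  87  82
196  140 140 142 139 135 117  87  68  58  60  62  65  75  75  76  74  71  73  70  76  82  83  82  79  79  86  85
197  139 140 140 141 133 110  84  70  64  68  71  78  83  84  87  85  84  81  75  78  82  84  85  84  82  85  85
198  139 140 139 141 137 120  96  90  86  79  78  82  87  90  93  95  94  98  87  82  87  84  84  82  83  86  87
199  140 142 140 138 140 129 116 117 117 106  90  90  93 101 110 117 122 125 112  98  92  87  85  82  81  84  86
```

```bash
python3 - <<'E'
from m import *
c=load("s2")
P=onplane(c,[(297.9,195.3),(293.8,195.2),(301.9,195.2)],.1237)*1000;print(P.round(1))
a=np.radians(-10.5);u=np.array([np.cos(a),np.sin(a)]);v=np.array([-u[1],u[0]])
d=P[0,:2]-np.array([535.8,-27.1]);print("along",d@u,"side",d@v)
c=load("s1");
# comb end measured on bench in scene0 for camera bias: 
E
```

```text
[[596.3 -40.2 123.7]
 [594.4 -49.5 123.7]
 [597.8 -31.  123.7]]
along 61.91544530280757 side -1.8144588232198442
```

Emit:
{"api": "move_arm", "payload": {
  "rows": "1 -2 20 0 0 0.024; 0 0 30 0 0 0; 0 0 25 0 0 0; 0 0 10 0 0 0; 0 0 0 0 0 0"
}}

```text
time_s: 6.18
ee_pos: [0.5389, -0.0337, 0.1527]
eef_rot: [-3.131, -0.0, -1.784]
force: [0.7, 0.2, -0.1]
grip_width: 0.0194
```

```bash
python3 g.py 538 -29 148 -101.85; python3 -c "
from h import *
c=snap('scene','s3');crop(c,275,140,335,240,'s3c.png',8)"
```

```text
t 6.17 pos [538.9 -33.7 152.7] rpy [-1.7938e+02 -1.0000e-02 -1.0224e+02] F [ 0.7  0.2 -0.1] w 19.4
 shift tool [-4.4  2.   4.7]  turn [-0.0108 -0.0002 -0.0068]  shift in turned frame [-4.4  1.9  4.7]
```

View pics/s3c.png

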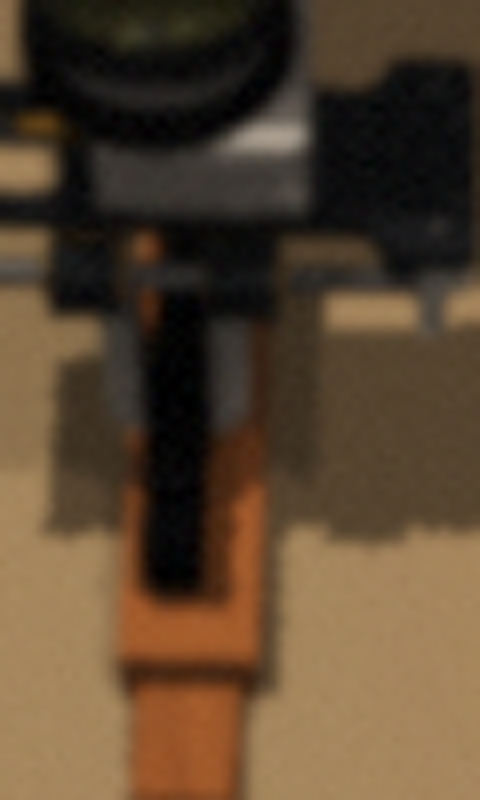

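Emit:
{"api": "move_arm", "payload": {
  "rows": "-4.4 2 0 -0.011 0 -0.007; 0 0 0 0 0 0; 0 0 0 0 0 0"
}}

```text
time_s: 6.6
ee_pos: [0.5388, -0.0287, 0.1553]
eef_rot: [-3.139, 0.0, -1.777]
force: [0.4, 0.2, -1.2]
grip_width: 0.0193
```

```bash
python3 g.py 538 -29 148 -101.85; python3 -c "
from h import *
c=snap('scene','s4');crop(c,275,140,335,240,'s4c.png',8)"
```

```text
t 6.6 pos [538.8 -28.7 155.3] rpy [-1.7982e+02  1.0000e-02 -1.0180e+02] F [ 0.4  0.2 -1.2] w 19.3
 shift tool [0.4 0.7 7.3]  turn [-0.0031  0.0002  0.0009]  shift in turned frame [0.4 0.7 7.3]
```

View pics/s4c.png

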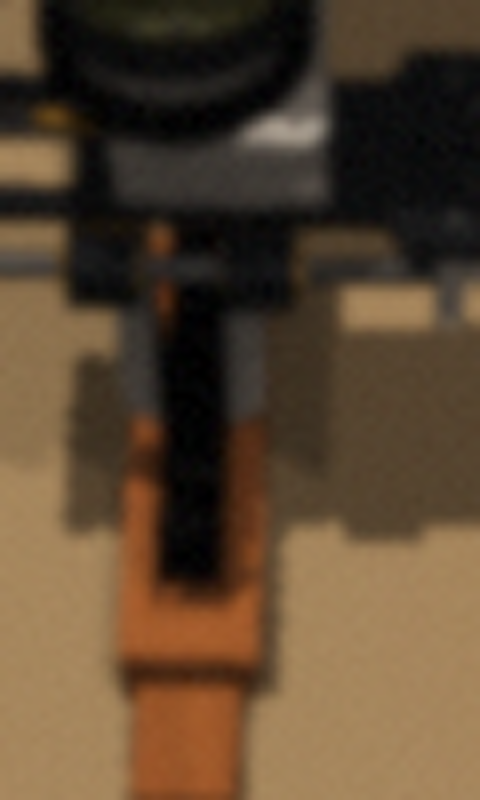

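```bash
python3 - <<'E'
from m import *
c=load("s4");s=c["color"];r=s[...,2]
for v in range(200,226): print(v,"".join("%4d"%x for x in r[v,286:313]))
E
```

```text
200   83  84  77  77  95 127 125 103  69  35  14   2   5   5   5   9  22  49  75  86  90  87  81  82  85  84  86
201   85  86  80  78 107 141 145 124  92  49  17   1   6   4   4   1  23  48  78  85  90  93  85  82  86  87  87
202   85  84  81  78 108 140 148 131  95  48  19   9   7   3   0   3  24  50  75  89  99 103  92  87  87  85  82
203   84  85  78  80 107 137 144 127  89  45  17   8   6   4   6  10  28  55  75  89  99 109  99  86  85  84  86
204   88  88  84  88 107 142 141 126  84  41  20  10   8  11   5  10  31  58  81  88  99 109 100  88  87  89  90
205   97 107 100  98 120 145 144 123  79  35  15   9  11  13   9  13  29  56  80  91 101 110  99  90  96 108 117
206  127 135 130 120 129 149 144 123  76  29  12  12   9   9   5  10  27  58  78  90 102 112 100  93 106 133 149
207  150 157 148 141 146 149 146 123  78  32   8   8   4   7   5  10  31  61  81  99 110 117 104  98 125 152 162
208  163 162 155 151 148 150 141 123  79  32  10   6   6   0   2  12  30  58  83 106 125 122 104 108 140 159 165
209  166 160 154 149 150 148 139 122  79  27   9   0   0   5   2  11  30  60  84 10
[... 1137 characters left out ...]
17  93 113 148 161 165
220  166 159 151 150 156 160 163 160 163 161 163 164 162 162 164 165 163 162 160 159 148 117  95 112 148 161 165
221  164 157 147 141 141 142 144 146 145 149 150 149 148 149 149 149 149 148 150 151 138 112  97 113 148 165 166
222  164 153 141 128 113 106 107 111 113 115 116 117 115 117 116 115 114 116 120 124 116 101  91 116 146 161 167
223  163 156 143 115  91  77  75  75  80  82  83  81  84  84  84  79  81  79  83  86  87  81  88 112 146 163 163
224  163 159 143 121  86  68  67  71  72  75  75  75  71  76  76  74  73  70  68  63  67  71  85 115 146 163 167
225  166 161 150 129  95  79  91 101 101 102 102 102 103 106 103 104 101  95  83  72  65  80  91 118 150 162 165
```

```bash
python3 - <<'E'
from m import *
c=load("s4")
a=np.radians(-11.85);u=np.array([np.cos(a),np.sin(a)]);v=np.array([-u[1],u[0]])
def q(p,z):
    w=onplane(c,[p],z)[0,:2]*1000; return w.round(1),(w@u).round(1),(w@v).round(1)
print("comb end",q((298.3,212.4),.0406), q((294.1,209),.0406),q((302.5,209),.0406))
print("body end",q((298,222.0),.03),"L/R",q((289.3,218),.03),q((306.8,218),.03))
bl,br=q((289.3,218),.03)[2],q((306.8,218),.03)[2]
cl,cr=q((294.1,209),.0406)[2],q((302.5,209),.0406)[2]
print("batten axis",(bl+br)/2,"w",br-bl,"comb axis",(cl+cr)/2,cr-cl)
E
```

```text
comb end (array([597.5, -41.9]), np.float64(593.3), np.float64(81.7)) (array([586. , -50.7]), np.float64(584.0), np.float64(70.7)) (array([589.9, -29.9]), np.float64(583.4), np.float64(91.9))
body end (array([618.5, -46.5]), np.float64(614.9), np.float64(81.5)) L/R (array([603.5, -66.1]), np.float64(604.2), np.float64(59.2)) (array([611.5, -22.9]), np.float64(603.2), np.float64(103.2))
batten axis 81.2 w 44.0 comb axis 81.30000000000001 21.200000000000003
```

Emit:
{"api": "move_arm", "payload": {
  "rows": "0 -1.3 6 -0.003 0 0.001; 0 0 3 0 0 0; 0 0 3 0 0 0; 0 0 0 0 0 0"
}}

```text
time_s: 7.15
ee_pos: [0.54, -0.029, 0.1422]
eef_rot: [3.141, 0.0, -1.778]
force: [-0.3, 0.2, -0.8]
grip_width: 0.0197
```

```bash
python3 g.py 539.5 -29 133 -101.85; python3 -c "
from h import *
c=snap('scene','s5');crop(c,275,140,335,240,'s5c.png',8)"
```

```text
t 7.15 pos [540.  -29.  142.2] rpy [ 1.7996e+02  1.0000e-02 -1.0186e+02] F [-0.3  0.2 -0.8] w 19.7
 shift tool [0.1 0.5 9.2]  turn [ 0.0007  0.0002 -0.0002]  shift in turned frame [0.1 0.5 9.2]
```

View pics/s5c.png

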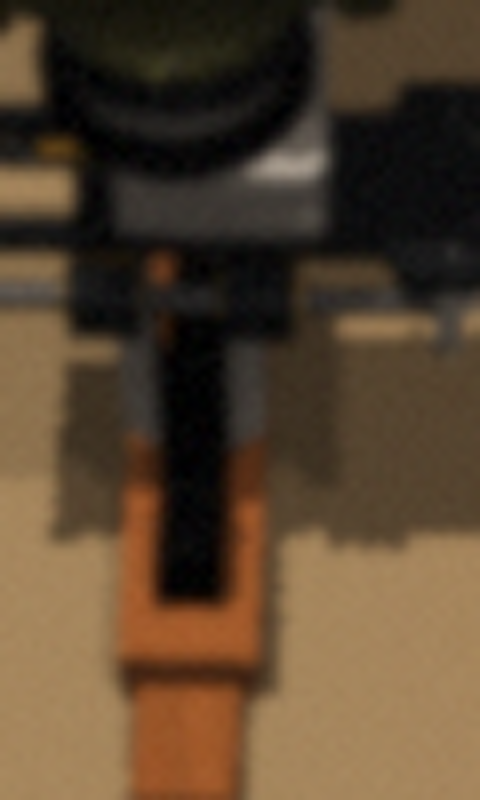

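Emit:
{"api": "move_arm", "payload": {
  "rows": "0 0 3 0 0 0; 0 0 3 0 0 0; 0 0 2 0 0 0; 0 0 0 0 0 0"
}}

```text
time_s: 7.7
ee_pos: [0.5401, -0.029, 0.1339]
eef_rot: [3.141, 0.0, -1.778]
force: [0.2, -0.4, -1.5]
grip_width: 0.0199
```

```bash
python3 g.py 539.5 -29 133 -101.85
```

```text
t 7.7 pos [540.1 -29.  133.9] rpy [ 1.7999e+02  1.0000e-02 -1.0186e+02] F [ 0.2 -0.4 -1.5] w 19.9
 shift tool [0.1 0.6 0.9]  turn [ 0.0002  0.0001 -0.0002]  shift in turned frame [0.1 0.6 0.9]
```

Emit:
{"api": "move_arm", "payload": {
  "rows": "0 0 1.2 0 0 0; 0 0 1 0 0 0; 0 0 0 0 0 0"
}}

```text
time_s: 8.07
ee_pos: [0.5403, -0.0291, 0.133]
eef_rot: [-3.141, 0.0, -1.778]
force: [0.4, -0.8, -0.6]
grip_width: 0.02
```

Emit:
{"api": "move_arm", "payload": {
  "rows": "0 0 1.5 0 0 0; 0 0 0 0 0 0; 0 0 0 0 0 0"
}}

```text
time_s: 8.45
ee_pos: [0.5406, -0.0291, 0.1328]
eef_rot: [-3.14, 0.0, -1.778]
force: [0.5, -0.4, -1.0]
grip_width: 0.0197
```

Emit:
{"api": "move_arm", "payload": {
  "rows": "0 0 0 0 0 0; 0 0 0 0 0 0; 0 0 0 0 0 0; 0 0 0 0 0 0; 0 0 0 0 0 0; 0 0 -20 0 0 0; 0 0 -30 0 0 0; 0 0 0 0 0 0",
  "grip": 0.8
}}

```text
time_s: 9.45
ee_pos: [0.5403, -0.0291, 0.1833]
eef_rot: [-3.141, 0.0, -1.778]
force: [1.0, 0.6, -0.0]
grip_width: 0.0849
```

```bash
python3 g.py 539.5 -29 109 -101.85; python3 -c "
from h import *
c=snap('scene','s6');crop(c,265,130,345,240,'s6c.png',7)
P=cloud(c); print(P[205,298],P[215,298],P[200,290],P[200,299])"
```

```text
t 9.45 pos [540.3 -29.1 183.3] rpy [-179.97    0.   -101.86] F [ 1.   0.6 -0. ] w 84.9
 shift tool [ 0.1  0.9 74.3]  turn [-0.0005  0.0001 -0.0001]  shift in turned frame [ 0.1  0.8 74.3]
[ 0.58012715 -0.03956851  0.04724394] [ 0.59931743 -0.04326133  0.03038656] [ 0.53691301 -0.05531499  0.00237187] [ 0.56438127 -0.03449404  0.04369922]
```

View pics/s6c.png

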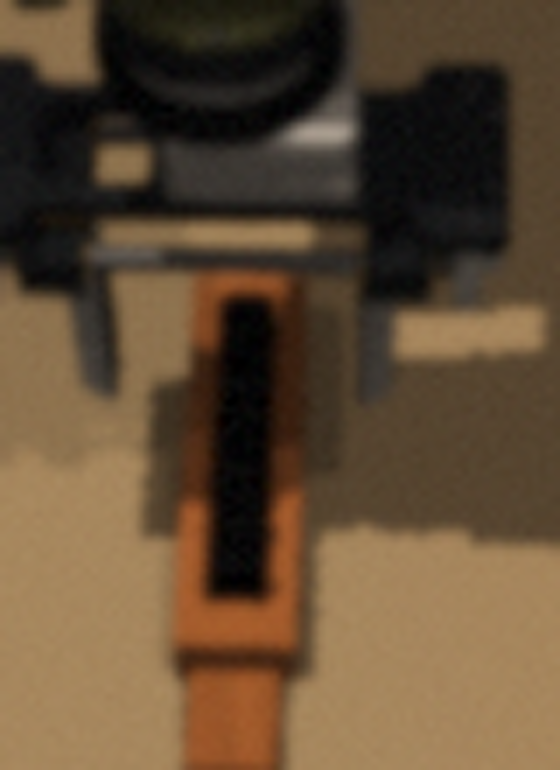

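```bash
python3 - <<'E'
from m import *
c=load("s6");P=cloud(c);hsv=cv2.cvtColor(c["color"],cv2.COLOR_BGR2HSV)
m=comp(hsv[...,2]<30,(299,200)); m=cv2.erode(m,np.ones((3,3)))
z=P[...,2][m>0]; print(m.sum(),np.percentile(z,[5,25,50,75,95]).round(4))
c=load("scene0");P=cloud(c);hsv=cv2.cvtColor(c["color"],cv2.COLOR_BGR2HSV)
m=comp(hsv[...,2]<50,(185,207)); m=cv2.erode(m,np.ones((3,3)));z=P[...,2][m>0]; print("bench ref",np.percentile(z,[5,25,50,75,95]).round(4))
m=comp((cv2.cvtColor(c["color"],cv2.COLOR_BGR2HSV)[...,1]>150)&(hsv[...,0]<14),(295,166));
E
```

```text
193 [0.0412 0.0437 0.0474 0.0505 0.0525]
bench ref [0.0147 0.0241 0.0282 0.0322 0.0346]Traceback (most recent call last):
  File "<stdin>", line 7, in <module>
  File "m.py", line 4, in comp
    assert k>0,(seed,); return (l==k).astype(np.uint8)
           ^^^
AssertionError: ((295, 166),)
```

Emit:
{"api": "move_arm", "payload": {
  "rows": "0 -4 20 0 0 0; 0 0 30 0 0 0; 0 0 17 0 0 0; 0 0 7 0 0 0; 0 0 0 0 0 0"
}}

```text
time_s: 10.12
ee_pos: [0.5424, -0.0297, 0.1024]
eef_rot: [3.136, -0.0, -1.778]
force: [0.1, -0.3, 0.3]
grip_width: 0.0845
```

Emit:
{"api": "move_arm", "payload": {
  "rows": "0 0 -5 0 0 0; 0 0 0 0 0 0"
}}

```text
time_s: 10.38
ee_pos: [0.5431, -0.0298, 0.1091]
eef_rot: [3.138, -0.0, -1.778]
force: [0.1, -0.5, 0.2]
grip_width: 0.0844
```

```bash
python3 g.py 544 -29.8 109.5 -101.85
```

```text
t 10.38 pos [543.1 -29.8 109.1] rpy [ 1.7980e+02 -2.0000e-02 -1.0186e+02] F [ 0.1 -0.5  0.2] w 84.4
 shift tool [-0.2 -0.9 -0.4]  turn [ 0.0035 -0.0003 -0.0001]  shift in turned frame [-0.2 -0.9 -0.4]
```

Emit:
{"api": "move_arm", "payload": {
  "rows": "0 0 0 0.0035 0 0; 0 0 0 0 0 0; 0 0 0 0 0 0; 0 0 0 0 0 0; 0 0 0 0 0 0; 0 0 0 0 0 0; 0 0 0 0 0 0",
  "grip": -1,
  "newtons": 40
}}

```text
time_s: 11.25
ee_pos: [0.5434, -0.0298, 0.11]
eef_rot: [-3.14, -0.0, -1.778]
force: [0.3, 1.0, 0.5]
grip_width: 0.0435
```

```bash
python3 g.py 544 -29.8 109.5 -101.85
```

```text
t 11.25 pos [543.4 -29.8 110. ] rpy [-1.7991e+02 -1.0000e-02 -1.0186e+02] F [0.3 1.  0.5] w 43.5
 shift tool [-0.2 -0.6  0.5]  turn [-0.0016 -0.0002 -0.0002]  shift in turned frame [-0.2 -0.6  0.5]
```

Emit:
{"api": "move_arm", "payload": {
  "rows": "0 0 -8 -0.0016 0 0; 0 0 -20 0 0 0; 0 0 -25 0 0 0; 0 0 -20 0 0 0; 0 0 0 0 0 -0.12; 0 0 0 0 0 -0.12; 0 0 0 0 0 -0.12; 0 0 0 0 0 -0.1; 0 0 0 0 0 0"
}}

```text
time_s: 12.38
ee_pos: [0.5419, -0.0296, 0.1866]
eef_rot: [3.137, 0.002, -1.304]
force: [0.4, 1.1, -3.6]
grip_width: 0.0436
```

```bash
python3 g.py 557.8 163.3 170 -75.1
```

```text
t 12.38 pos [541.9 -29.6 186.6] rpy [ 1.7975e+02  1.0000e-01 -7.4730e+01] F [ 0.4  1.1 -3.6] w 43.6
 shift tool [-181.9  -66.2   16.7]  turn [0.0044 0.0018 0.0065]  shift in turned frame [-182.3  -65.    16.6]
```

Emit:
{"api": "move_arm", "payload": {
  "rows": "-25 -9 0 0.004 0.002 0.006; -40 -15 0 0 0 0; -45 -16 0 0 0 0; -40 -14 0 0 0 0; -25 -9 5 0 0 0; -7 -2 5 0 0 0; 0 0 0 0 0 0; 0 0 0 0 0 0"
}}

```text
time_s: 13.38
ee_pos: [0.5588, 0.167, 0.1768]
eef_rot: [3.14, -0.001, -1.331]
force: [-0.4, 0.1, -3.9]
grip_width: 0.0435
```

```bash
python3 g.py 557.8 163.3 140 -75.1; python3 -c "
from h import *
c=snap('scene','s7');crop(c,320,110,440,260,'s7c.png',5)
c=snap('top','t7')"
```

```text
t 13.38 pos [558.8 167.  176.8] rpy [ 1.7989e+02 -3.0000e-02 -7.6280e+01] F [-0.4  0.1 -3.9] w 43.5
 shift tool [ 3.3  1.8 36.8]  turn [ 0.002  -0.0005 -0.0206]  shift in turned frame [ 3.3  1.9 36.8]
```

View pics/s7c.png

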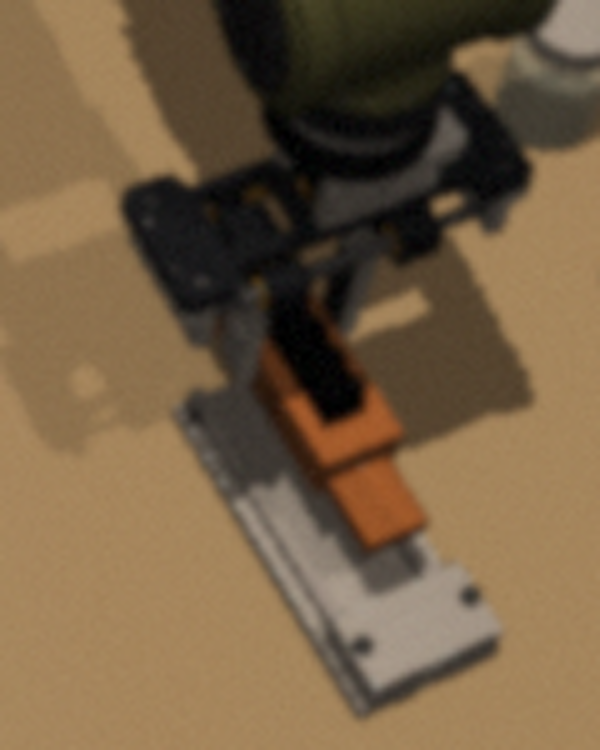

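View pics/t7.png

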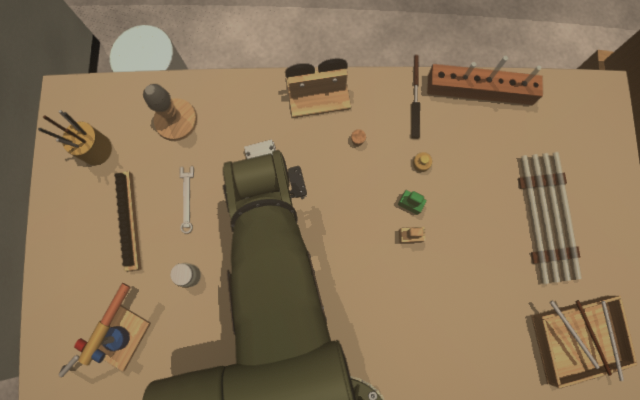

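Emit:
{"api": "move_arm", "payload": {
  "rows": "3.3 1.8 10 0.002 0 -0.02; 0 0 14 0 0 0; 0 0 8 0 0 0; 0 0 0 0 0 0; 0 0 0 0 0 0"
}}

```text
time_s: 14.1
ee_pos: [0.5578, 0.1618, 0.1421]
eef_rot: [3.141, -0.001, -1.312]
force: [1.1, -0.3, -3.2]
grip_width: 0.0438
```

```bash
python3 g.py 557.8 163.3 140 -75.1; python3 -c "
from h import *
c=snap('scene','s8');crop(c,345,150,425,255,'s8c.png',7)"
```

```text
t 14.1 pos [557.8 161.8 142.1] rpy [ 1.7996e+02 -3.0000e-02 -7.5160e+01] F [ 1.1 -0.3 -3.2] w 43.8
 shift tool [-1.5 -0.4  2.1]  turn [ 0.0006 -0.0005 -0.001 ]  shift in turned frame [-1.5 -0.4  2.1]
```

View pics/s8c.png

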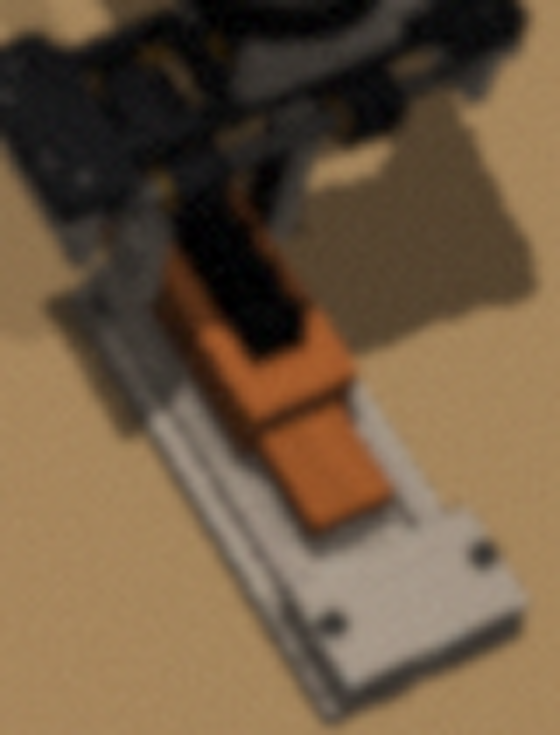

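```bash
cat > prof.py <<'E'
from m import *
ang=np.radians(14.9);u=np.array([np.cos(ang),np.sin(ang)]);v=np.array([-u[1],u[0]])
def prof(c,z,A,B,avg,ch="hue"):
    """profile: if avg=='a' average over A for each b; returns channels R and sat"""
    img=c["color"].astype(np.float32); out=[]
    pts=np.array([[[*(u*a+v*b)/1000,z] for b in B] for a in A]).reshape(-1,3)
    q=proj(c,pts).astype(np.float32)
    s=cv2.remap(img,q[:,0][None],q[:,1][None],cv2.INTER_LINEAR)[0].reshape(len(A),len(B),3)
    m=s.mean(0 if avg=="a" else 1); return m
E
python3 - <<'E'
from prof import *
c=load("s8")
z=.0461
A=np.arange(668,690,3);B=np.arange(-12,44,1.)
m=prof(c,z,A,B,"a")
print([(int(b),int(x[2]),int(x[0])) for b,x in zip(B,m)])
A=np.arange(650,725,1.5);m=prof(c,z,A,np.arange(6,22,3),"b")
print([(float(b),int(x[2]),int(x[0])) for b,x in zip(A,m)])
E
```

```text
[(-12, 77, 52), (-11, 72, 42), (-10, 74, 34), (-9, 82, 30), (-8, 94, 29), (-7, 108, 30), (-6, 121, 32), (-5, 133, 35), (-4, 142, 37), (-3, 148, 38), (-2, 151, 39), (-1, 152, 39), (0, 153, 39), (1, 153, 39), (2, 152, 39), (3, 152, 39), (4, 152, 39), (5, 151, 39), (6, 151, 39), (7, 151, 39), (8, 151, 39), (9, 152, 40), (10, 154, 40), (11, 155, 41), (12, 156, 41), (13, 158, 42), (14, 159, 42), (15, 159, 42), (16, 160, 42), (17, 159, 42), (18, 158, 42), (19, 157, 42), (20, 156, 42), (21, 154, 43), (22, 153, 46), (23, 151, 51), (24, 149, 59), (25, 148, 70), (26, 147, 82), (27, 148, 95), (28, 150, 106), (29, 151, 115), (30, 153, 121), (31, 155, 125), (32, 158, 128), (33, 159, 129), (34, 160, 129), (35, 161, 128), (36, 161, 124), (37, 160, 118), (38, 160, 111), (39, 160, 105), (40, 161, 99), (41, 161, 95), (42, 162, 93), (43, 162, 91)]
[(650.0, 118, 31), (651.5, 98, 25), (653.0, 83, 21), (654.5, 81, 21), (656.0, 92, 24), (657.5, 111, 28), (659.0, 130, 33), (660.5, 144, 37), (662.0, 152, 40), (663.5, 155, 41), (665.0, 155, 40), (666.5, 155, 40), (668.0, 156, 41), (669.5, 156, 41), (671.0, 156, 41), (672.5, 156, 41), (674.0, 156, 42), (675.5, 156, 42), (677.0, 156, 41), (678.5, 156, 41), (680.0, 156, 41), (681.5, 155, 42), (683.0, 155, 42), (684.5, 155, 42), (686.0, 154, 41), (687.5, 154, 41), (689.0, 154, 40), (690.5, 153, 40), (692.0, 150, 39), (693.5, 143, 37), (695.0, 131, 35), (696.5, 112, 34), (698.0, 94, 36), (699.5, 84, 45), (701.0, 83, 56), (702.5, 89, 67), (704.0, 97, 77), (705.5, 108, 87), (707.0, 122, 99), (708.5, 136, 111), (710.0, 146, 119), (711.5, 152, 124), (713.0, 156, 128), (714.5, 160, 132), (716.0, 163, 134), (717.5, 165, 136), (719.0, 165, 136), (720.5, 165, 135), (722.0, 164, 135), (723.5, 163, 134)]
```

```bash
python3 - <<'E'
from prof import *
c=load("s8")
B=np.arange(-22,44,1.)
for z,A in ((.0621,range(622,632,2)),(.0621,range(632,642,2)),(.0621,range(642,650,2)),(.0461,range(664,672,2)),(.0461,range(674,682,2)),(.0461,range(682,690,2))):
    m=prof(c,z,list(A),B,"a"); r=m[:,2]; sat=m[:,2]-m[:,0]
    mid=np.argmin(abs(B-10))
    # left: red half level (dark side face), right: R-B half level
    i=mid
    hiL=np.median(r[mid-8:mid+4]); 
    l=[k for k in range(mid,0,-1) if r[k]<(hiL+70)/2][0]; l=B[l]+( (hiL+70)/2-r[l])/(r[l+1]-r[l])
    hs=np.median(sat[mid-4:mid+8]); k=[k for k in range(mid,len(B)) if sat[k]<(hs+35)/2][0]; rr=B[k-1]+(sat[k-1]-(hs+35)/2)/(sat[k-1]-sat[k])
    print(z,A[0],"L",round(l,1),"R",round(rr,1),"w",round(rr-l,1),"axis",round((l+rr)/2,2))
# shoe axis in scene0 refined, per station: dark dips at z16
c=load("scene0")
B=np.arange(-45,60,.5)
for A in (range(575,600,3),range(600,625,3),range(625,650,3),range(650,690,3)):
    m=prof(c,.016,list(A),B,"a")[:,2]
    def dip(lo,hi):
        k=(B>lo)&(B<hi); w=np.clip(m[k].max()-15-m[k],0,None); return (B[k]*w).sum()/w.sum()
    print(A[0],"outer -",round(dip(-26,-10),2),"inner +",round(dip(30,46),2))
E
```

```text
0.0621 622 L 83.5 R -41.9 w -125.4 axis 20.84
0.0621 632 L 22.3 R 38.8 w 16.4 axis 30.56
0.0621 642 L -11.8 R 33.2 w 44.9 axis 10.7
0.0461 664 L -6.7 R 25.4 w 32.1 axis 9.32
0.0461 674 L -6.6 R 25.2 w 31.8 axis 9.29
0.0461 682 L -6.9 R 25.4 w 32.3 axis 9.26
575 outer - -18.81 inner + 37.49
600 outer - -18.45 inner + 37.55
625 outer - -18.29 inner + 37.75
650 outer - -18.27 inner + 37.79
```

Emit:
{"api": "move_arm", "payload": {
  "rows": "-3 0 5 0 0 -0.002; 0 0 4 0 0 0; 0 0 0 0 0 0; 0 0 0 0 0 0"
}}

```text
time_s: 14.65
ee_pos: [0.557, 0.1651, 0.133]
eef_rot: [-3.141, -0.001, -1.309]
force: [0.3, 0.5, -3.6]
grip_width: 0.0439
```

```bash
python3 g.py 557.8 163.3 132 -75.1; python3 - <<'E'
from prof import *
from station import sensors
c=snap('scene','s9');crop(c,345,150,425,255,'s9c.png',7)
o=sensors.get_obs();tz=o["ee_pos"][2];print("tcp a,b",o["ee_pos"][:2]@u*1000,o["ee_pos"][:2]@v*1000)
B=np.arange(-22,50,1.)
und=tz-.110
for z,A in ((und+.03,range(640,646,2)),(und+.014,range(664,672,2)),(und+.014,range(674,682,2)),(und+.014,range(682,690,2))):
    m=prof(c,z,list(A),B,"a"); print(round(z,4),A[0]);print([(int(b),int(x[2]),int(x[2]-x[0])) for b,x in zip(B,m)][6:24:1],"|",[(int(b),int(x[2]),int(x[2]-x[0])) for b,x in zip(B,m)][46:66])
E
```

```text
t 14.65 pos [557.  165.1 133. ] rpy [-1.7999e+02 -3.0000e-02 -7.5010e+01] F [ 0.3  0.5 -3.6] w 43.9
 shift tool [ 2.  -0.3  1. ]  turn [-0.0003 -0.0005  0.0015]  shift in turned frame [ 2.  -0.3  1. ]
tcp a,b 580.751257718937 16.341119001183458
0.053 640
[(-16, 56, 32), (-15, 54, 34), (-14, 54, 37), (-13, 58, 41), (-12, 64, 46), (-11, 73, 54), (-10, 86, 63), (-9, 101, 74), (-8, 117, 85), (-7, 131, 95), (-6, 143, 104), (-5, 151, 111), (-4, 156, 115), (-3, 159, 116), (-2, 160, 117), (-1, 159, 116), (0, 157, 115), (1, 154, 112)] | [(24, 151, 111), (25, 153, 112), (26, 155, 114), (27, 158, 116), (28, 159, 118), (29, 161, 118), (30, 161, 118), (31, 160, 117), (32, 158, 114), (33, 153, 109), (34, 147, 102), (35, 139, 93), (36, 130, 84), (37, 121, 73), (38, 112, 63), (39, 104, 53), (40, 98, 47), (41, 95, 43), (42, 92, 41), (43, 90, 40)]
0.037 664
[(-16, 143, 26), (-15, 136, 25), (-14, 128, 24), (-13, 119, 24), (-12, 110, 23), (-11, 101, 22), (-10, 92, 22), (-9, 83, 24), (-8, 77, 28), (-7, 76, 35), (-6, 79, 44), (-5, 87, 56), (-4, 99, 68), (-3, 112, 80), (-2, 125, 91), (-1, 135, 99), (0, 142
[... 809 characters left out ...]
29), (37, 159, 30), (38, 160, 31), (39, 161, 33), (40, 161, 37), (41, 160, 41), (42, 159, 47), (43, 159, 53)]
0.037 682
[(-16, 155, 27), (-15, 152, 27), (-14, 148, 27), (-13, 142, 27), (-12, 134, 26), (-11, 124, 25), (-10, 113, 24), (-9, 102, 25), (-8, 92, 27), (-7, 85, 33), (-6, 85, 43), (-5, 90, 55), (-4, 101, 68), (-3, 114, 80), (-2, 126, 91), (-1, 137, 100), (0, 144, 106), (1, 149, 110)] | [(24, 156, 114), (25, 154, 111), (26, 151, 106), (27, 149, 98), (28, 147, 88), (29, 146, 76), (30, 147, 63), (31, 148, 52), (32, 150, 43), (33, 153, 36), (34, 155, 32), (35, 156, 30), (36, 158, 29), (37, 160, 29), (38, 161, 31), (39, 161, 33), (40, 161, 36), (41, 160, 41), (42, 160, 47), (43, 160, 54)]
```

View pics/s9c.png

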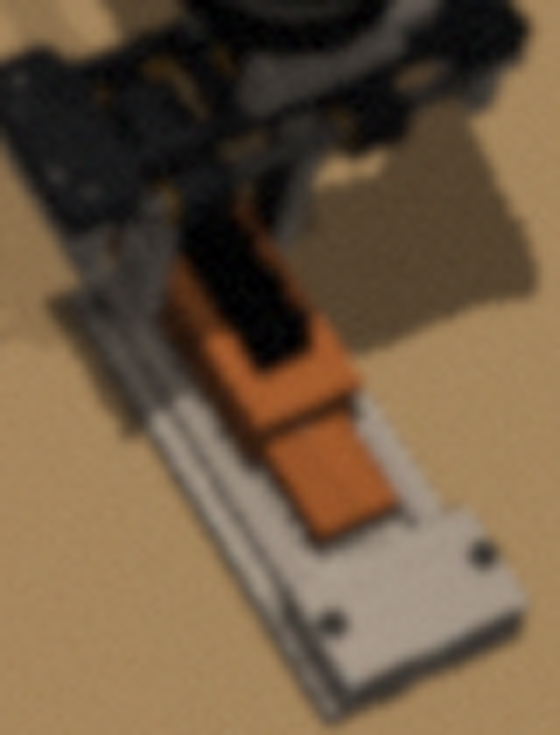

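Emit:
{"api": "move_arm", "payload": {
  "rows": "0 0 3 0 0 0; 0 0 3 0 0 0; 0 0 2 0 0 0; 0 0 0 0 0 0"
}}

```text
time_s: 15.2
ee_pos: [0.5571, 0.165, 0.1245]
eef_rot: [-3.141, -0.001, -1.309]
force: [0.1, -0.3, -4.0]
grip_width: 0.0436
```

```bash
python3 g.py 557 165 122 -75
```

```text
t 15.2 pos [557.1 165.  124.5] rpy [-1.7998e+02 -3.0000e-02 -7.5020e+01] F [ 0.1 -0.3 -4. ] w 43.6
 shift tool [0.  0.1 2.5]  turn [-0.0003 -0.0005 -0.0004]  shift in turned frame [0.  0.1 2.5]
```

Emit:
{"api": "move_arm", "payload": {
  "rows": "0 0 1.5 0 0 0; 0 0 1 0 0 0; 0 0 0 0 0 0"
}}

```text
time_s: 15.58
ee_pos: [0.5572, 0.1651, 0.122]
eef_rot: [-3.141, -0.001, -1.309]
force: [-0.4, 0.5, -3.6]
grip_width: 0.0436
```

Emit:
{"api": "move_arm", "payload": {
  "rows": "0 0 1 0 0 0; 0 0 0 0 0 0; 0 0 0 0 0 0"
}}

```text
time_s: 15.95
ee_pos: [0.5573, 0.1651, 0.1221]
eef_rot: [-3.14, -0.001, -1.309]
force: [-0.5, -0.1, -3.1]
grip_width: 0.0435
```

Emit:
{"api": "move_arm", "payload": {
  "rows": "0 0 1.2 0 0 0; 0 0 0.6 0 0 0; 0 0 0 0 0 0"
}}

```text
time_s: 16.32
ee_pos: [0.5574, 0.1651, 0.1221]
eef_rot: [-3.14, -0.001, -1.309]
force: [0.5, -0.7, -3.0]
grip_width: 0.0438
```

Emit:
{"api": "move_arm", "payload": {
  "rows": "0 0 0 0 0 0; 0 0 0 0 0 0; 0 0 0 0 0 0; 0 0 0 0 0 0; 0 0 0 0 0 0; 0 0 -10 0 0 0; 0 0 -40 0 0 0; 0 0 -50 0 0 0; 0 0 -40 0 0 0; 0 0 0 0 0 0",
  "grip": 0.6
}}

```text
time_s: 17.58
ee_pos: [0.5572, 0.1652, 0.2692]
eef_rot: [-3.137, -0.001, -1.309]
force: [-0.3, -0.1, 0.4]
grip_width: 0.0754
```

```bash
python3 - <<'E'
from prof import *
c=snap('scene','s10');crop(c,335,130,425,255,'s10c.png',6)
# tapper from top0/scene0
for n,box in (("top0",(395,220,435,255)),("scene0",(220,160,260,200))):
    c=load(n); crop(c,*box,f"tap_{n}.png",12)
E
```

```text
(no output)
```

View pics/s10c.png

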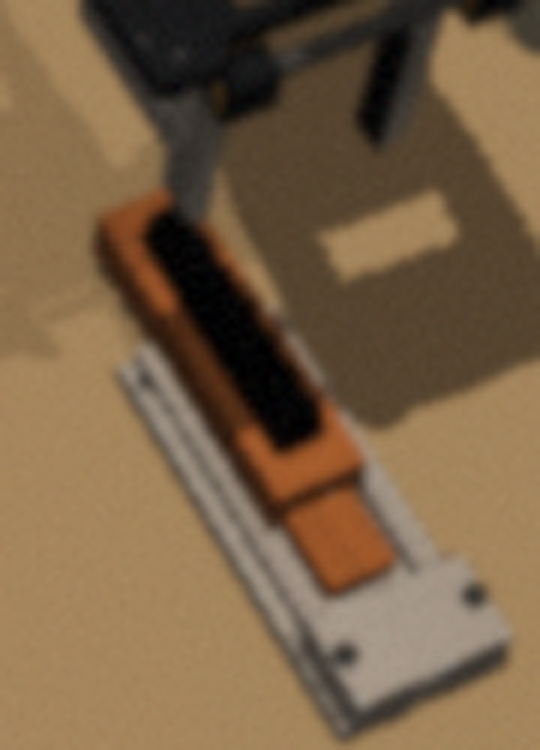

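View pics/tap_top0.png

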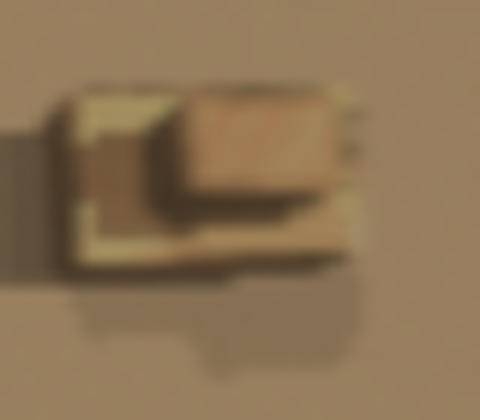

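View pics/tap_scene0.png

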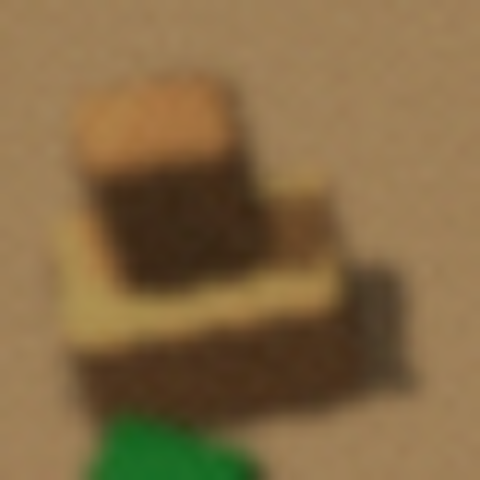

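```bash
python3 - <<'E'
from m import *
c=load("top0")
f=lambda pts,o,s=12.: [(x/s+o[0]-.46,y/s+o[1]-.46) for x,y in pts]
T=(395,220)
print("top handle",(onplane(c,f([(188,97),(335,95),(335,190),(188,192),(262,143)],T),.1)*1000).round(1)[:,:2].tolist())
print("top foot",(onplane(c,f([(75,95),(345,90),(355,250),(75,265)],T),.045)*1000).round(1)[:,:2].tolist())
s=load("scene0");S=(220,160)
print("sc handle",(onplane(s,f([(75,105),(215,85),(240,155),(90,170),(155,128)],S),.1)*1000).round(1)[:,:2].tolist())
print("sc foot front edge",(onplane(s,f([(70,350),(350,300)],S),.045)*1000).round(1)[:,:2].tolist())
for c,seed in((load("top0"),(417,232)),(load("scene0"),(233,170))):
    hsv=cv2.cvtColor(c["color"],cv2.COLOR_BGR2HSV); 
    y,x=seed[1],seed[0]; print(hsv[y-4:y+5,x-8:x+9,1],hsv[y-4:y+5,x-8:x+9,2])
E
```

```text
top handle [[484.9, -171.6], [485.0, -201.2], [465.9, -200.5], [465.8, -170.9], [475.5, -186.1]]
top foot [[492.3, -157.2], [492.7, -214.2], [459.1, -214.9], [456.7, -156.1]]
sc handle [[473.7, -202.3], [473.9, -173.4], [492.3, -169.8], [490.4, -200.4], [482.4, -186.5]]
sc foot front edge [[498.0, -215.3], [496.2, -155.1]]
[[107 117 121 122 123 125 123 124 123 125 122 122 121 116 108 101  98]
 [116 122 121 121 125 125 123 121 124 123 120 118 115 116 111 103  99]
 [120 125 123 124 124 123 123 123 123 121 119 116 115 118 111 103 101]
 [123 123 124 126 124 122 122 123 123 120 118 115 116 120 114 104  99]
 [121 126 126 125 124 120 123 123 121 118 115 115 116 121 116 106 100]
 [119 124 126 124 122 121 123 122 120 115 115 116 116 120 117 111 104]
 [121 123 122 122 122 123 125 123 120 118 118 119 121 122 117 109 102]
 [120 123 125 124 125 125 125 125 123 122 123 125 125 122 114 107 102]
 [118 120 121 123 120 121 123 125 123 122 120 121 119 117 108 105 100]] [[140 133 145 149 145 139 141 144 145 145 146 150 154 154 154 152 151]
 [108 125 150 158 157 157 158 158 158 158 159 160 160 154 143 13
[... 1084 characters left out ...]
48 159 160 160 159 159 159 158 159 163 161 165 150 142 125]] [[158 158 157 157 155 155 158 153 148 149 152 146 146 142 144 153 157]
 [157 157 158 159 155 159 163 163 159 161 157 157 147 135 132 146 155]
 [159 161 164 164 166 168 165 167 169 164 165 163 151 136 125 142 155]
 [157 165 168 169 171 171 171 167 169 166 167 163 157 140 127 139 151]
 [158 164 167 173 170 170 168 169 167 165 165 164 160 142 123 128 147]
 [154 156 167 169 170 168 164 166 163 163 160 157 154 140 119 120 142]
 [154 152 161 167 165 159 157 151 147 143 139 137 136 117  98 107 135]
 [150 145 147 149 145 139 130 125 116 112 109 103  99  89  80  91 125]
 [151 136 126 119 110 102  98  90  80  79  77  75  76  71  68  81 116]]
```

```bash
python3 g.py 478 -186 250 -88.5
```

```text
t 17.62 pos [556.8 165.1 267.3] rpy [-1.799e+02 -4.000e-02 -7.502e+01] F [ 0.5 -0.4  0.2] w 75.1
 shift tool [318.7 166.9  17.2]  turn [-0.0018 -0.0004  0.2353]  shift in turned frame [348.9  88.   17.3]
```

Emit:
{"api": "move_arm", "payload": {
  "rows": "0 0 0 -0.002 0 0.118; 0 0 0 0 0 0.117; 40 10 0 0 0 0; 55 14 0 0 0 0; 58 15 0 0 0 0; 58 15 5 0 0 0; 58 15 5 0 0 0; 45 11 5 0 0 0; 28 7 0 0 0 0; 6 1 0 0 0 0; 0 0 0 0 0 0"
}}

```text
time_s: 19.0
ee_pos: [0.4684, -0.1937, 0.2404]
eef_rot: [3.122, 0.003, -1.551]
force: [0.5, 0.6, -0.5]
grip_width: 0.0749
```

```bash
python3 g.py 478 -186 153 -88.5;  python3 - <<'E'
from prof import *
c=snap('top','t11');crop(c,230,130,300,260,'t11c.png',5)
c=snap('scene','s11');crop(c,190,80,320,230,'s11c.png',5)
E
```

```text
t 19.0 pos [ 468.4 -193.7  240.4] rpy [ 1.7887e+02  1.6000e-01 -8.8890e+01] F [ 0.5  0.6 -0.5] w 74.9
 shift tool [ -7.3 -11.5  87.2]  turn [ 0.0197  0.0028 -0.0067]  shift in turned frame [-7.5 -9.8 87.4]
```

View pics/t11c.png

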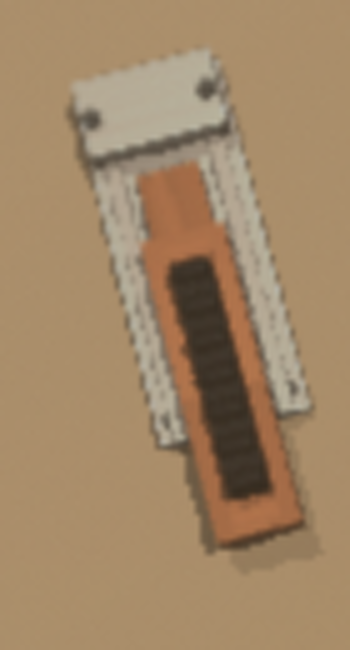

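View pics/s11c.png

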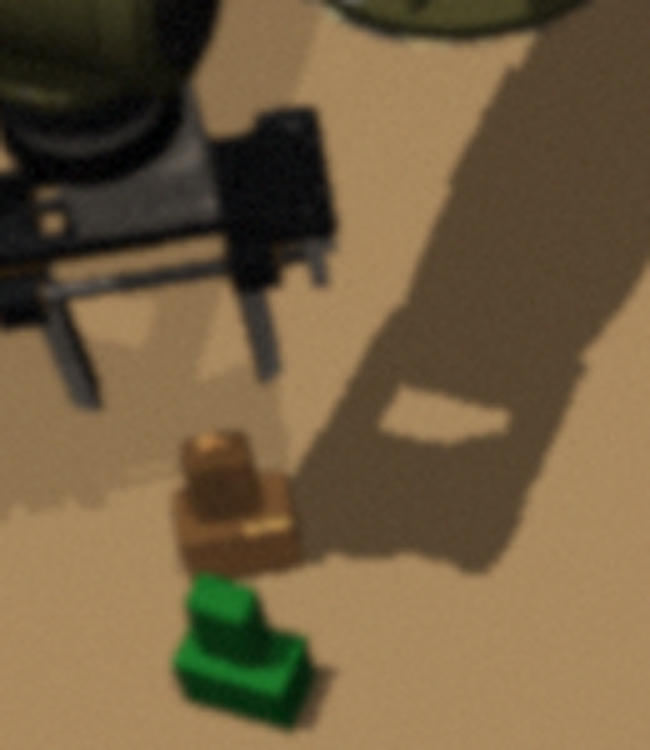

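Emit:
{"api": "move_arm", "payload": {
  "rows": "-7.5 -10 10 0.02 0.003 -0.007; 0 0 20 0 0 0; 0 0 10 0 0 0; 0 0 0 0 0 0"
}}

```text
time_s: 19.6
ee_pos: [0.4797, -0.1818, 0.1999]
eef_rot: [-3.139, -0.001, -1.538]
force: [-0.4, 0.4, 0.6]
grip_width: 0.075
```

```bash
python3 g.py 478 -186 153 -88.5;  python3 - <<'E'
from prof import *
c=snap('scene','s12');crop(c,190,100,290,220,'s12c.png',6)
E
```

```text
t 19.6 pos [ 479.7 -181.8  199.9] rpy [-1.7988e+02 -3.0000e-02 -8.8130e+01] F [-0.4  0.4  0.6] w 75.0
 shift tool [ 4.1  2.  46.9]  turn [-0.0021 -0.0005  0.0064]  shift in turned frame [ 4.2  1.9 46.9]
```

View pics/s12c.png

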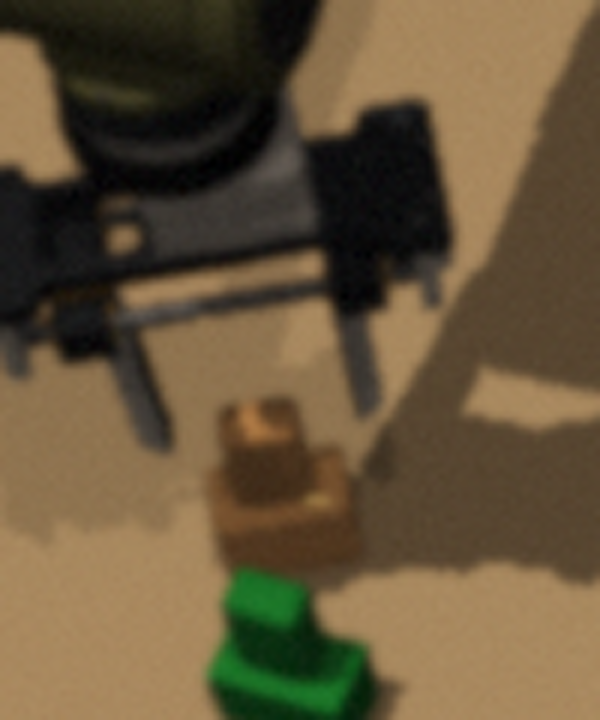

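```bash
python3 - <<'E'
from h import *
c=load("s12"); f=lambda p:(p[0]/6+190-.4,p[1]/6+100-.4)
print((onplane(c,[f((155,447)),f((370,412))],.103)*1000).round(1)); print((onplane(c,[f((260,422))],.1)*1000).round(1))
E
```

```text
[[ 488.5 -228.1  103. ]
 [ 487.1 -139.9  103. ]]
[[ 481.8 -185.2  100. ]]
```

Emit:
{"api": "move_arm", "payload": {
  "rows": "2 -1 12 -0.002 0 0.006; 0 0 20 0 0 0; 0 0 12 0 0 0; 0 0 0 0 0 0; 0 0 0 0 0 0"
}}

```text
time_s: 20.27
ee_pos: [0.4818, -0.1845, 0.1557]
eef_rot: [-3.139, -0.002, -1.545]
force: [0.2, 0.3, -0.7]
grip_width: 0.0749
```

```bash
python3 g.py 480.5 -184 153 -88.5;
```

```text
t 20.27 pos [ 481.8 -184.5  155.7] rpy [-1.7983e+02 -1.2000e-01 -8.8550e+01] F [ 0.2  0.3 -0.7] w 74.9
 shift tool [-0.6  1.3  2.7]  turn [-0.003  -0.0021 -0.0008]  shift in turned frame [-0.6  1.3  2.7]
```

Emit:
{"api": "move_arm", "payload": {
  "rows": "0 1 2.5 -0.003 -0.002 0; 0 0 0 0 0 0; 0 0 0 0 0 0; 0 0 0 0 0 0; 0 0 0 0 0 0; 0 0 0 0 0 0; 0 0 0 0 0 0; 0 0 0 0 0 0",
  "grip": -1,
  "newtons": 40
}}

```text
time_s: 21.28
ee_pos: [0.4811, -0.1848, 0.1542]
eef_rot: [-3.14, -0.001, -1.546]
force: [0.1, -0.9, 0.1]
grip_width: 0.034
```

```bash
python3 g.py 480.5 -184 153 -88.5; python3 - <<'E'
from prof import *
# batten tail & pose from t11 (top) in shoe frame
c=load("t11")
hsv=cv2.cvtColor(c["color"],cv2.COLOR_BGR2HSV)
seed=(275,236); print(hsv[seed[1],seed[0]])
m=comp((hsv[...,0]<=14)&(hsv[...,1]>115)&(hsv[...,2]>105),(230+260//5,130+520//5))
W=contourW(c,m,.042); an,uu,vv,L,H,bm,sl=bars(W,np.radians(14.9),.05,.6)
print("ang",np.degrees(an),"w",bm[0]-bm[1],"axis b@14.9", (uu*(L+80)+vv*np.mean(bm))@v,"tail a",L-1.2,"tip",(contourW(c,m,.026)@uu).max()+1.2)
c=load("s10");P=None
hsv=cv2.cvtColor(c["color"],cv2.COLOR_BGR2HSV)
m=comp((hsv[...,0]<=14)&(hsv[...,1]>140)&(hsv[...,2]>105),(335+125//6,130+230//6))
W=contourW(c,m,.042); print("scene tail a",(W@u).min()-1.2)
E
```

```text
t 21.27 pos [ 481.1 -184.8  154.2] rpy [-1.7991e+02 -5.0000e-02 -8.8550e+01] F [ 0.1 -0.9  0.1] w 34.0
 shift tool [-0.8  0.6  1.2]  turn [-0.0015 -0.0009 -0.0009]  shift in turned frame [-0.8  0.6  1.2]
[ 12 146 164]
ang 14.771829425842913 w 42.37469032332366 axis b@14.9 14.993710880251687 tail a 492.5448444256913 tip 693.6623063413912
scene tail a 495.8838710787162
```

Emit:
{"api": "move_arm", "payload": {
  "rows": "0 0 -10 0 0 0; 0 0 -25 0 0 0; 0 0 -25 0 0 0; 0 0 0 0 0 -0.118; 0 0 0 0 0 -0.117; 0 0 0 0 0 0"
}}

```text
time_s: 22.02
ee_pos: [0.4807, -0.1845, 0.2187]
eef_rot: [-3.14, -0.001, -1.305]
force: [0.3, 0.5, -2.3]
grip_width: 0.0339
```

```bash
python3 g.py 431.7 131.4 200 -75.1
```

```text
t 22.02 pos [ 480.7 -184.5  218.7] rpy [-1.7994e+02 -5.0000e-02 -7.4770e+01] F [ 0.3  0.5 -2.3] w 33.9
 shift tool [-317.6  -35.7   18.4]  turn [-0.0011 -0.0009  0.0057]  shift in turned frame [-317.8  -33.9   18.7]
```

Emit:
{"api": "move_arm", "payload": {
  "rows": "-30 -3 0 -0.001 -0.001 0.006; -50 -5 0 0 0 0; -55 -6 0 0 0 0; -55 -6 0 0 0 0; -50 -6 0 0 0 0; -45 -5 5 0 0 0; -25 -3 5 0 0 0; -7 0 0 0 0 0; 0 0 0 0 0 0; 0 0 0 0 0 0"
}}

```text
time_s: 23.28
ee_pos: [0.4333, 0.1391, 0.2107]
eef_rot: [-3.14, -0.0, -1.34]
force: [0.7, 0.1, -2.4]
grip_width: 0.0337
```

```bash
python3 g.py 431.7 131.4 157 -75.1
```

```text
t 23.27 pos [433.3 139.1 210.7] rpy [-1.799e+02 -2.000e-02 -7.680e+01] F [ 0.7  0.1 -2.4] w 33.7
 shift tool [ 7.1  3.4 53.7]  turn [-0.0018 -0.0003 -0.0297]  shift in turned frame [ 7.1  3.5 53.7]
```

Emit:
{"api": "move_arm", "payload": {
  "rows": "7 3.5 0 -0.002 0 -0.03; 0 0 20 0 0 0; 0 0 20 0 0 0; 0 0 9 0 0 0; 0 0 0 0 0 0; 0 0 0 0 0 0"
}}

```text
time_s: 24.02
ee_pos: [0.4332, 0.1273, 0.1624]
eef_rot: [-3.139, -0.001, -1.318]
force: [0.7, 0.2, -2.0]
grip_width: 0.0339
```

```bash
python3 g.py 431.7 131.4 157 -75.1; python3 - <<'E'
from prof import *
c=snap('scene','s13');crop(c,300,90,420,240,'s13c.png',5)
E
```

```text
t 24.02 pos [433.2 127.3 162.4] rpy [-1.7985e+02 -5.0000e-02 -7.5490e+01] F [ 0.7  0.2 -2. ] w 33.9
 shift tool [-4.4  0.4  5.4]  turn [-0.0026 -0.0009 -0.0069]  shift in turned frame [-4.4  0.4  5.4]
```

View pics/s13c.png

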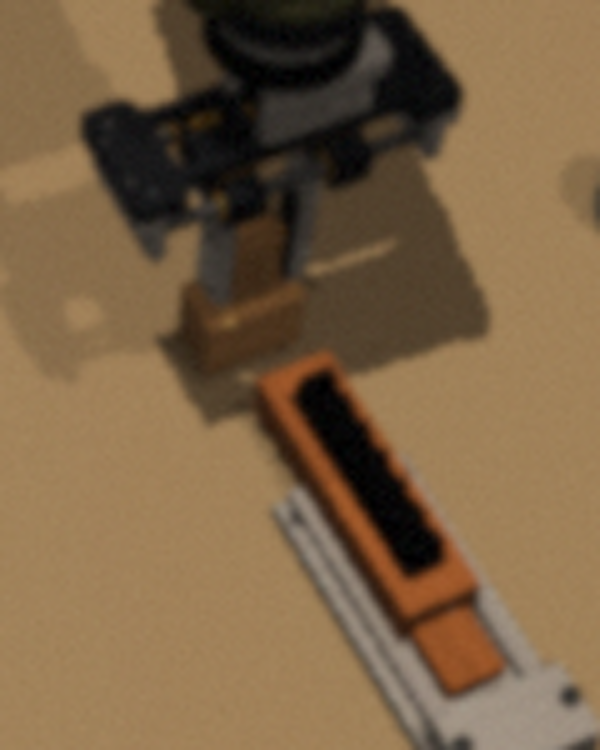

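Emit:
{"api": "move_arm", "payload": {
  "rows": "-4.4 0 3 -0.003 -0.001 -0.007; 0 0 3 0 0 0; 0 0 0 0 0 0; 0 0 0 0 0 0"
}}

```text
time_s: 24.58
ee_pos: [0.4323, 0.1321, 0.1568]
eef_rot: [-3.141, 0.0, -1.31]
force: [-0.1, 0.4, -2.2]
grip_width: 0.0342
```

```bash
python3 g.py 431.7 131.4 157 -75.1; python3 - <<'E'
from prof import *
c=snap('scene','s14');crop(c,320,130,390,210,'s14c.png',8)
E
```

```text
t 24.57 pos [432.3 132.1 156.8] rpy [-1.7994e+02  1.0000e-02 -7.5030e+01] F [-0.1  0.4 -2.2] w 34.2
 shift tool [ 0.6  0.7 -0.2]  turn [-0.001   0.0001  0.0012]  shift in turned frame [ 0.6  0.7 -0.2]
```

View pics/s14c.png

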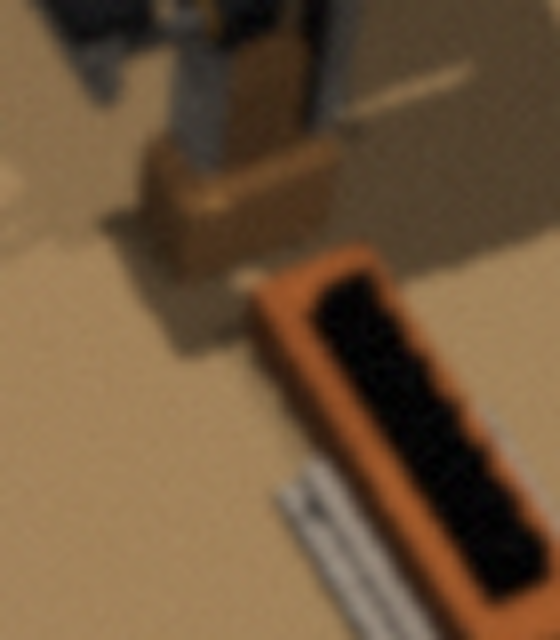

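```bash
python3 - <<'E'
from prof import *
c=load("s14"); f=lambda p:(p[0]/8+320-.45,p[1]/8+130-.45)
for p,z in (((180,277),.003),((328,225),.003),((180,208),.048),((340,150),.048),((255,285),.042),((372,245),.042)):
    w=onplane(c,[f(p)],z)[0,:2]*1000; print(p,(w@u).round(1),(w@v).round(1))
E
```

```text
(180, 277) 461.7 -13.2
(328, 225) 464.3 44.6
(180, 208) 462.9 -17.1
(340, 150) 464.6 43.8
(255, 285) 498.1 -6.6
(372, 245) 500.5 37.0
```

Emit:
{"api": "move_arm", "payload": {
  "rows": "0.5 -4 0 0 0 0; 0 -5 0 0 0 0; 0 -5 0 0 0 0; 0 -5 0 0 0 0; 0 -4 0 0 0 0; 0 -2 0 0 0 0; 0 0 0 0 0 0"
}}

```text
time_s: 25.5
ee_pos: [0.4586, 0.1385, 0.1568]
eef_rot: [-3.14, 0.0, -1.31]
force: [-0.7, 0.3, -2.3]
grip_width: 0.034
```

```bash
cat > st.py <<'E'
from prof import *
from station import sensors
o=sensors.get_obs();p=o["ee_pos"]*1000;F=o["force"]
print("t %.2f a %.1f b %.1f z %.1f yaw %.2f roll %.2f pitch %.2f Fa %.1f Fb %.1f Fz %.1f w %.1f"%(o["time_s"],p[:2]@u,p[:2]@v,p[2],*np.degrees(o["eef_rot"])[[2,0,1]],F[:2]@u,F[:2]@v,F[2],o["grip_width"]*1000))
E
python3 st.py
```

```text
t 25.50 a 478.8 b 15.9 z 156.8 yaw -75.05 roll -179.94 pitch 0.01 Fa -0.6 Fb 0.5 Fz -2.3 w 34.0
```

Emit:
{"api": "move_arm", "payload": {
  "rows": "0 -1.5 0 0 0 0; 0 -1.5 0 0 0 0; 0 -1.5 0 0 0 0; 0 -1.5 0 0 0 0; 0 -1.5 0 0 0 0; 0 -1.5 0 0 0 0; 0 -1.5 0 0 0 0; 0 -1.5 0 0 0 0; 0 -1.5 0 0 0 0; 0 -1.5 0 0 0 0"
}}

```text
time_s: 26.75
ee_pos: [0.4732, 0.1425, 0.1566]
eef_rot: [3.14, 0.0, -1.31]
force: [-2.4, 0.0, -1.1]
grip_width: 0.0338
```

```bash
python3 st.py; python3 -c "
from h import *
c=snap('scene','s15');crop(c,330,130,430,255,'s15c.png',6)"
```

```text
t 26.75 a 493.9 b 16.0 z 156.6 yaw -75.04 roll 179.92 pitch 0.01 Fa -2.3 Fb 0.6 Fz -1.1 w 33.8
```

View pics/s15c.png

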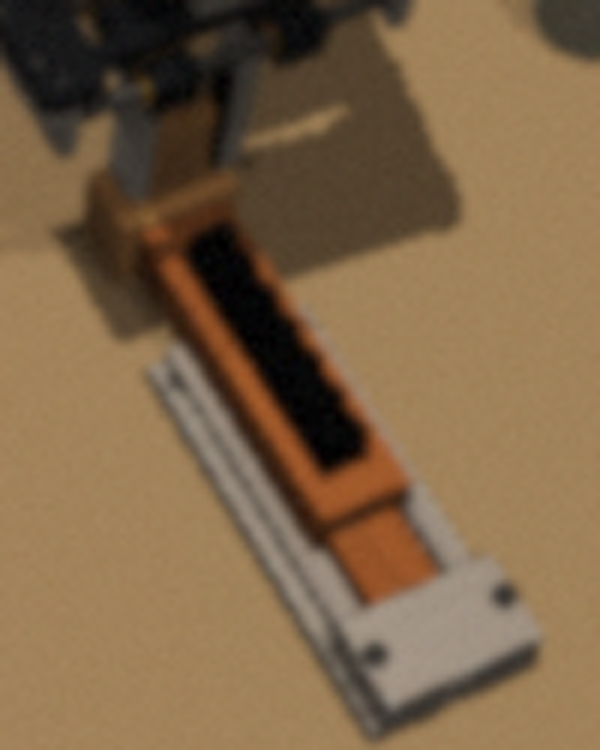

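Emit:
{"api": "move_arm", "payload": {
  "rows": "0 -1.5 0 0 0 0; 0 -1.5 0 0 0 0; 0 -1.5 0 0 0 0; 0 -1.5 0 0 0 0; 0 -1.5 0 0 0 0; 0 -1.5 0 0 0 0; 0 -1.5 0 0 0 0; 0 -1.5 0 0 0 0; 0 -1.5 0 0 0 0; 0 -1.5 0 0 0 0; 0 -1.5 0 0 0 0; 0 -1.5 0 0 0 0"
}}

```text
time_s: 28.3
ee_pos: [0.4919, 0.1474, 0.1565]
eef_rot: [3.14, 0.0, -1.31]
force: [-2.2, -1.8, -0.9]
grip_width: 0.0338
```

```bash
python3 st.py
```

```text
t 28.30 a 513.2 b 16.0 z 156.5 yaw -75.04 roll 179.92 pitch 0.01 Fa -2.6 Fb -1.2 Fz -0.9 w 33.8
```

Emit:
{"api": "move_arm", "payload": {
  "rows": "0 -1.2 0 0 0 0; 0 -1.2 0 0 0 0; 0 -1.2 0 0 0 0; 0 -1.2 0 0 0 0; 0 -1.2 0 0 0 0; 0 -1.2 0 0 0 0; 0 -1.2 0 0 0 0"
}}

```text
time_s: 29.18
ee_pos: [0.5005, 0.1498, 0.1565]
eef_rot: [3.14, 0.0, -1.31]
force: [-2.9, -1.0, -0.9]
grip_width: 0.0339
```

```bash
python3 st.py; python3 -c "
from h import *
c=snap('scene','s16');crop(c,330,130,430,255,'s16c.png',6)"
```

```text
t 29.18 a 522.2 b 16.0 z 156.5 yaw -75.04 roll 179.91 pitch 0.01 Fa -3.1 Fb -0.2 Fz -0.9 w 33.9
```

View pics/s16c.png

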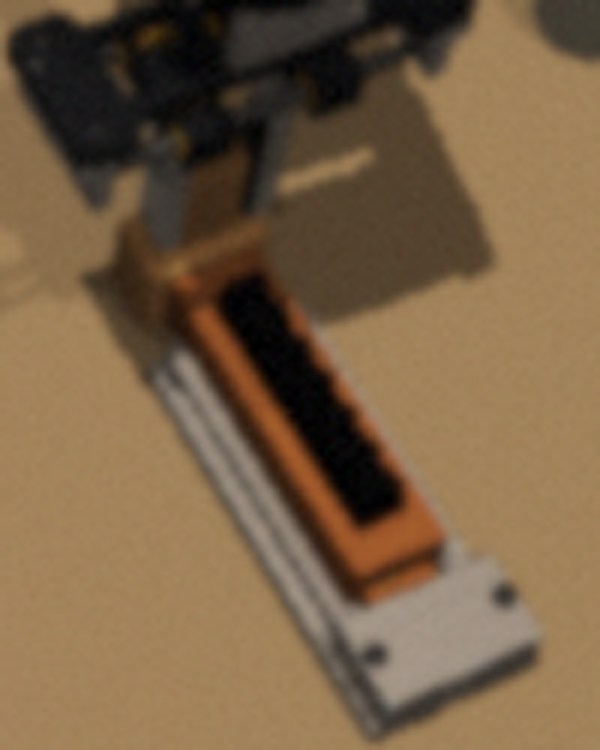

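Emit:
{"api": "move_arm", "payload": {
  "rows": "0 -1 0 0 0 0; 0 -1 0 0 0 0; 0 -1 0 0 0 0; 0 -1 0 0 0 0"
}}

```text
time_s: 29.72
ee_pos: [0.5044, 0.1508, 0.1564]
eef_rot: [3.139, 0.0, -1.31]
force: [-9.2, -2.1, 1.7]
grip_width: 0.0338
```

```bash
python3 st.py
```

```text
t 29.73 a 526.2 b 16.0 z 156.4 yaw -75.04 roll 179.84 pitch 0.01 Fa -9.5 Fb 0.3 Fz 1.7 w 33.8
```

Emit:
{"api": "move_arm", "payload": {
  "rows": "0 -0.5 0 0 0 0; 0 -0.5 0 0 0 0; 0 0 0 0 0 0"
}}

```text
time_s: 30.1
ee_pos: [0.5046, 0.1508, 0.1561]
eef_rot: [3.135, 0.0, -1.31]
force: [-2.7, 0.2, -1.8]
grip_width: 0.0335
```

```bash
python3 st.py;python3 -c "
from h import *
c=snap('scene','s17');crop(c,330,130,430,255,'s17c.png',6)"
```

```text
t 30.10 a 526.5 b 16.0 z 156.1 yaw -75.04 roll 179.65 pitch 0.01 Fa -2.5 Fb 0.9 Fz -1.8 w 33.5
```

View pics/s17c.png

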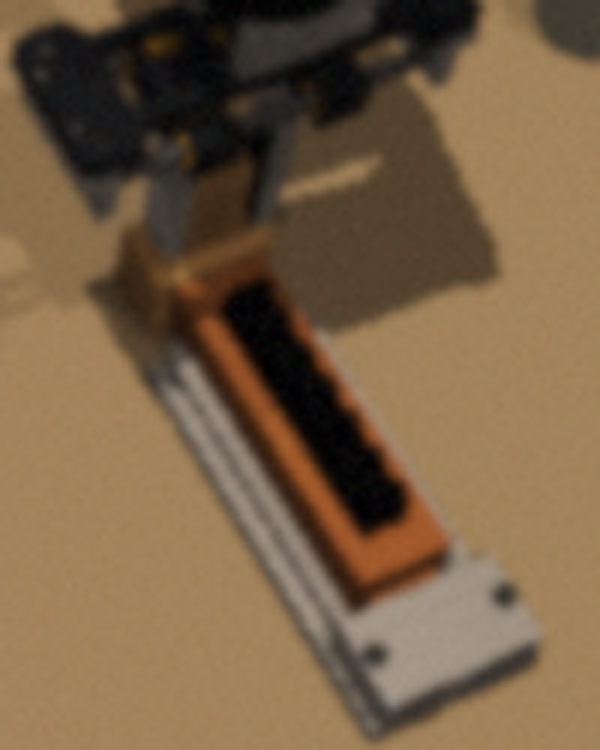

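Emit:
{"api": "move_arm", "payload": {
  "rows": "0 -1 0 0 0 0; 0 -1 0 0 0 0"
}}

```text
time_s: 30.4
ee_pos: [0.5053, 0.1511, 0.1556]
eef_rot: [3.131, 0.0, -1.31]
force: [-10.5, -2.4, 3.1]
grip_width: 0.0339
```

```bash
python3 st.py
```

```text
t 30.40 a 527.2 b 16.1 z 155.6 yaw -75.03 roll 179.37 pitch 0.01 Fa -10.7 Fb 0.4 Fz 3.1 w 33.9
```

Emit:
{"api": "move_arm", "payload": {
  "rows": "0 2 0 0 0 0; 0 5 0 0 0 0; 0 12 0 0 0 0; 0 18 0 0 0 0; 0 18 0 0 0 0; 0 14 0 0 0 0; 0 8 0 0 0 0; 0 0 0 0 0 0; 0 0 0 0 0 0"
}}

```text
time_s: 31.52
ee_pos: [0.4271, 0.1302, 0.157]
eef_rot: [3.136, 0.0, -1.31]
force: [0.8, 1.1, -2.8]
grip_width: 0.0339
```

```bash
python3 st.py; python3 g.py 428 131 156 -75.1;python3 -c "
from h import *
c=snap('scene','s18');crop(c,310,110,430,255,'s18c.png',5)"
```

```text
t 31.52 a 446.2 b 16.0 z 157.0 yaw -75.03 roll 179.69 pitch 0.00 Fa 1.1 Fb 0.8 Fz -2.8 w 33.9
t 31.52 pos [427.1 130.2 157. ] rpy [179.69   0.   -75.03] F [ 0.8  1.1 -2.8] w 33.9
 shift tool [-0.6 -1.1  1. ]  turn [0.0054 0.0001 0.0012]  shift in turned frame [-0.6 -1.1  1. ]
```

View pics/s18c.png

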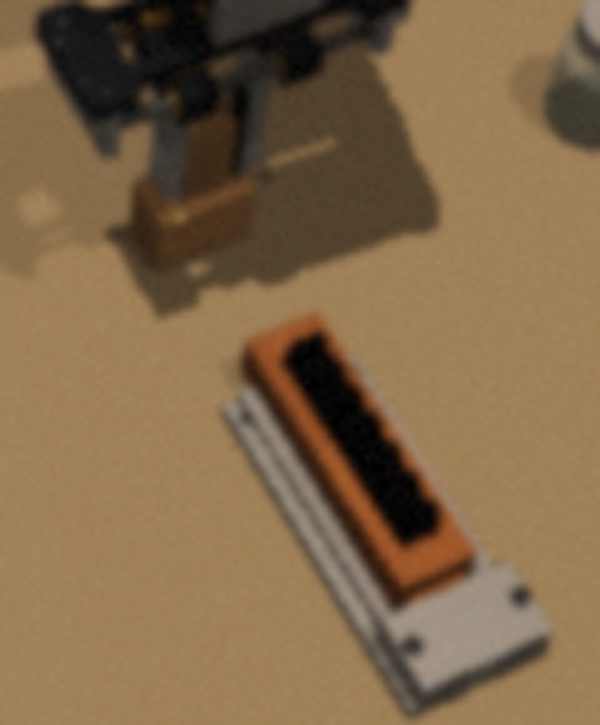

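```bash
python3 - <<'E'
from prof import *
c=load("s18")
hsv=cv2.cvtColor(c["color"],cv2.COLOR_BGR2HSV)
m=comp((hsv[...,0]<=14)&(hsv[...,1]>140)&(hsv[...,2]>105),(310+265//5,110+345//5))
W=contourW(c,m,.042); an=bars(W,np.radians(14.9),.15,.8); print("scene tail a",(W@u).min()-1.2,"ang",np.degrees(an[0]),"w",an[5][0]-an[5][1])
# shoe tail edge & body front/hood front edge in same picture
for z,b in((.020,-14.5),(.020,41.5)):
    A=np.arange(540,575,1.);m=prof(c,z,A,[b-1.5,b,b+1.5],"b");print(b,[(int(a),int(x[2]),int(x[2]-x[0])) for a,x in zip(A,m)])
A=np.arange(685,722,1.);
m=prof(c,.042,A,range(0,30,4),"b");print([(int(a),int(x[2]),int(x[2]-x[0])) for a,x in zip(A,m)])
m=prof(c,.037,A,range(0,30,4),"b");print([(int(a),int(x[2]),int(x[2]-x[0])) for a,x in zip(A,m)])
E
```

```text
scene tail a 539.3180733439829 ang 14.820109714749348 w 29.01940350044417
-14.5 [(540, 139, 62), (541, 136, 61), (542, 133, 61), (543, 132, 60), (544, 130, 60), (545, 129, 59), (546, 127, 59), (547, 125, 58), (548, 123, 57), (549, 122, 57), (550, 121, 56), (551, 122, 55), (552, 122, 53), (553, 122, 51), (554, 124, 48), (555, 126, 45), (556, 128, 41), (557, 130, 36), (558, 133, 33), (559, 136, 31), (560, 137, 29), (561, 139, 28), (562, 141, 27), (563, 140, 26), (564, 140, 27), (565, 142, 27), (566, 142, 27), (567, 141, 27), (568, 142, 27), (569, 142, 27), (570, 142, 27), (571, 140, 27), (572, 140, 27), (573, 140, 27), (574, 139, 27)]
41.5 [(540, 130, 89), (541, 122, 82), (542, 114, 76), (543, 108, 71), (544, 103, 68), (545, 99, 64), (546, 97, 63), (547, 97, 63), (548, 99, 66), (549, 103, 69), (550, 107, 73), (551, 111, 75), (552, 115, 77), (553, 118, 80), (554, 121, 81), (555, 120, 81), (556, 119, 80), (557, 117, 79), (558, 114, 77), (559, 111, 74), (560, 109, 71), (561, 108, 69), (562, 106, 65), (563, 103, 63), (564, 101, 61), (565, 100, 60), (566, 100, 60), (567, 99, 60), (568, 101,
[... 603 characters left out ...]
30), (716, 159, 29), (717, 160, 28), (718, 160, 28), (719, 159, 28), (720, 159, 28), (721, 159, 28)]
[(685, 152, 112), (686, 156, 114), (687, 157, 116), (688, 158, 117), (689, 159, 117), (690, 159, 117), (691, 159, 117), (692, 159, 116), (693, 158, 116), (694, 155, 114), (695, 152, 112), (696, 146, 107), (697, 138, 102), (698, 126, 94), (699, 113, 84), (700, 99, 73), (701, 87, 65), (702, 81, 59), (703, 82, 58), (704, 89, 59), (705, 99, 62), (706, 111, 63), (707, 122, 62), (708, 132, 57), (709, 140, 50), (710, 146, 43), (711, 151, 37), (712, 155, 33), (713, 158, 31), (714, 159, 30), (715, 160, 29), (716, 160, 28), (717, 160, 28), (718, 159, 28), (719, 159, 28), (720, 159, 28), (721, 158, 28)]
```

Emit:
{"api": "move_arm", "payload": {
  "rows": "0 0 1.5 0.0054 0 0; 0 0 1.5 0 0 0; 0 0 1 0 0 0; 0 0 0 0 0 0"
}}

```text
time_s: 32.08
ee_pos: [0.428, 0.1303, 0.1542]
eef_rot: [-3.14, -0.0, -1.309]
force: [-0.7, 0.0, -2.7]
grip_width: 0.0339
```

```bash
python3 st.py
```

```text
t 32.08 a 447.1 b 15.9 z 154.2 yaw -75.03 roll -179.93 pitch -0.01 Fa -0.7 Fb 0.2 Fz -2.7 w 33.9
```

Emit:
{"api": "move_arm", "payload": {
  "rows": "0 0 1.2 0 0 0; 0 0 1 0 0 0; 0 0 0 0 0 0"
}}

```text
time_s: 32.45
ee_pos: [0.4285, 0.1304, 0.1541]
eef_rot: [-3.14, -0.0, -1.309]
force: [-0.1, -0.3, -2.5]
grip_width: 0.0337
```

```bash
python3 st.py
```

```text
t 32.45 a 447.6 b 15.8 z 154.1 yaw -75.02 roll -179.91 pitch -0.02 Fa -0.2 Fb -0.2 Fz -2.5 w 33.7
```

Emit:
{"api": "move_arm", "payload": {
  "rows": "0 0 0 0 0 0; 0 0 0 0 0 0; 0 0 0 0 0 0; 0 0 0 0 0 0; 0 0 0 0 0 0; 0 0 -10 0 0 0; 0 0 -30 0 0 0; 0 0 -50 0 0 0; 0 0 -50 0 0 0; 0 0 -30 0 0 0; 0 0 0 0 0 0",
  "grip": 0.5
}}

```text
time_s: 33.83
ee_pos: [0.4276, 0.1303, 0.3325]
eef_rot: [-3.138, -0.0, -1.309]
force: [0.3, -0.6, -1.0]
grip_width: 0.0707
```

```bash
python3 st.py;python3 -c "
from h import *
c=snap('scene','s19');crop(c,290,70,430,255,'s19c.png',4)"
```

```text
t 33.83 a 446.8 b 15.9 z 332.5 yaw -75.02 roll -179.79 pitch -0.02 Fa 0.1 Fb -0.7 Fz -1.0 w 70.7
```

View pics/s19c.png

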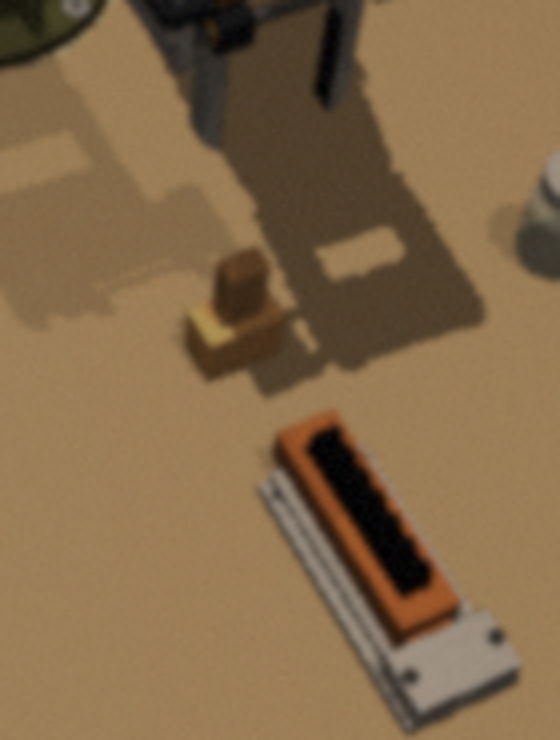

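Emit:
{"api": "move_arm", "payload": {
  "rows": "30 0 0 0 0 0; 50 0 0 0 0 0; 55 0 0 0 0 0; 55 0 0 0 0 0; 50 0 0 0 0 0; 30 0 0 0 0 0; 0 0 0 0 0 0; 0 0 0 0 0 0"
}}

```text
time_s: 34.88
ee_pos: [0.4965, -0.1377, 0.3202]
eef_rot: [3.129, 0.007, -1.308]
force: [0.5, 0.1, 0.7]
grip_width: 0.0709
```

```bash
python3 - <<'E'
from prof import *
c=snap('top','t20');crop(c,220,120,320,270,'t20c.png',5)
hsv=cv2.cvtColor(c["color"],cv2.COLOR_BGR2HSV)
k=(hsv[...,0]<=14)&(hsv[...,1]>115)&(hsv[...,2]>105)
n,l,st,ce=cv2.connectedComponentsWithStats(k.astype(np.uint8),connectivity=4)
for i in range(1,n):
    x,y,w,h,a=st[i]
    if a>150 and 230<x<300 and 130<y<240: print(st[i]); m=(l==i).astype(np.uint8); W=contourW(c,m,.042); print("a",(W@u).min()-1.2,(W@u).max()+1.2, "b",(W@v).min(),(W@v).max())
for z,b in((.020,-12.5),(.020,43)):
    A=np.arange(540,566,1.);m=prof(c,z,A,[b-1,b,b+1],"b");print(b,[(int(a),int(x[2]),int(x[2]-x[0])) for a,x in zip(A,m)])
A=np.arange(690,716,1.);m=prof(c,.037,A,range(0,30,4),"b");print([(int(a),int(x[2]),int(x[2]-x[0])) for a,x in zip(A,m)])
A=np.arange(685,716,1.);m=prof(c,.042,A,range(0,30,4),"b");print([(int(a),int(x[2]),int(x[2]-x[0])) for a,x in zip(A,m)])
E
```

```text
[254 158  32  64 635]
a 536.1888014787114 702.8268788486312 b -7.324634396160516 37.90197159911271
-12.5 [(540, 159, 60), (541, 160, 61), (542, 162, 61), (543, 161, 61), (544, 156, 58), (545, 152, 57), (546, 149, 56), (547, 147, 55), (548, 145, 53), (549, 135, 48), (550, 123, 42), (551, 115, 35), (552, 115, 30), (553, 118, 25), (554, 134, 24), (555, 155, 25), (556, 173, 26), (557, 176, 27), (558, 178, 27), (559, 178, 27), (560, 178, 27), (561, 178, 27), (562, 178, 27), (563, 178, 27), (564, 179, 27), (565, 180, 28)]
43 [(540, 119, 45), (541, 121, 46), (542, 122, 46), (543, 119, 46), (544, 116, 44), (545, 111, 42), (546, 105, 40), (547, 99, 38), (548, 96, 36), (549, 93, 34), (550, 90, 31), (551, 94, 28), (552, 99, 24), (553, 114, 24), (554, 137, 25), (555, 159, 27), (556, 160, 28), (557, 157, 27), (558, 155, 28), (559, 159, 28), (560, 162, 28), (561, 164, 28), (562, 165, 28), (563, 166, 28), (564, 160, 28), (565, 152, 28)]
[(690, 173, 98), (691, 174, 98), (692, 174, 98), (693, 173, 98), (694, 171, 97), (695, 170, 96), (696, 169, 95), (697, 167, 94), (698, 163, 91), (699, 157, 87), (700, 148, 82), (701, 138, 74), (702, 129, 64), (703, 120, 52), (704, 118, 40), (705, 124, 31), (706, 137, 27), (707, 156, 26), (708, 171, 27), (709, 179, 28), (710, 181, 28), (711, 182, 29), (712, 183, 29), (713, 183, 29), (714, 183, 29), (715, 183, 30)]
[(685, 158, 89), (686, 166, 94), (687, 170, 96), (688, 172, 97), (689, 173, 98), (690, 174, 98), (691, 173, 98), (692, 172, 97), (693, 171, 97), (694, 170, 96), (695, 168, 95), (696, 165, 93), (697, 161, 90), (698, 153, 85), (699, 144, 78), (700, 134, 70), (701, 125, 59), (702, 119, 47), (703, 119, 35), (704, 129, 29), (705, 145, 26), (706, 163, 26), (707, 175, 27), (708, 180, 28), (709, 182, 29), (710, 183, 29), (711, 183, 29), (712, 183, 29), (713, 183, 29), (714, 183, 30), (715, 183, 30)]
```

View pics/t20c.png

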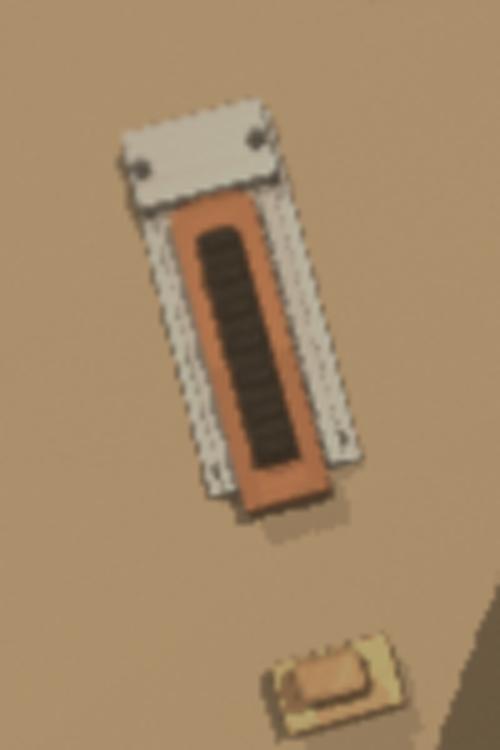

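```bash
python3 - <<'E'
from prof import *
for n in("t20","s19","top0"):
    c=load(n)
    A=np.arange(528,548,1.);m=prof(c,.042,A,range(4,28,4),"b");print(n,[(int(a),int(x[2]),int(x[2]-x[0])) for a,x in zip(A,m)])
c=load("s19");
for b in (-12.5,):
    A=np.arange(545,570,1.);m=prof(c,.020,A,[b-1,b,b+1],"b");print([(int(a),int(x[2]),int(x[2]-x[0])) for a,x in zip(A,m)])
E
```

```text
t20 [(528, 149, 56), (529, 147, 56), (530, 141, 54), (531, 129, 50), (532, 112, 44), (533, 95, 40), (534, 86, 38), (535, 84, 40), (536, 89, 44), (537, 103, 54), (538, 123, 67), (539, 143, 80), (540, 157, 89), (541, 166, 94), (542, 169, 96), (543, 170, 97), (544, 172, 98), (545, 173, 98), (546, 174, 99), (547, 174, 99)]
s19 [(528, 156, 69), (529, 156, 69), (530, 156, 69), (531, 156, 69), (532, 156, 70), (533, 156, 70), (534, 156, 70), (535, 156, 70), (536, 155, 71), (537, 154, 73), (538, 153, 75), (539, 153, 79), (540, 152, 83), (541, 152, 88), (542, 151, 93), (543, 151, 98), (544, 151, 103), (545, 151, 106), (546, 151, 108), (547, 150, 109)]
top0 [(528, 153, 58), (529, 153, 58), (530, 153, 58), (531, 153, 58), (532, 153, 58), (533, 153, 58), (534, 153, 58), (535, 153, 58), (536, 153, 57), (537, 153, 57), (538, 153, 57), (539, 153, 57), (540, 153, 57), (541, 152, 57), (542, 150, 56), (543, 146, 55), (544, 139, 52), (545, 130, 47), (546, 120, 41), (547, 111, 33)]
[(545, 114, 54), (546, 111, 53), (547, 107, 52), (548, 105, 51), (549, 102, 50), (550, 101, 49), (551, 101, 48), (552, 102, 46), (553, 101, 44), (554, 102, 41), (555, 106, 37), (556, 111, 35), (557, 115, 32), (558, 119, 30), (559, 124, 28), (560, 127, 28), (561, 128, 28), (562, 129, 28), (563, 131, 28), (564, 130, 28), (565, 131, 28), (566, 132, 29), (567, 133, 29), (568, 133, 28), (569, 134, 28)]
```

```bash
python3 - <<'E'
from station import sensors,ctrl
o=sensors.get_obs();print(o["time_s"],o["force"].round(1),abs(o["joint_vel"]).max())
print(ctrl.hand_in())
E
```

```text
34.925 [-0.3  0.3 -0.6] 0.009416735796121116
the job is handed in; nothing more can be done
None
```

The job is done and handed in at about 35 s, within the 72 s limit. The comb is seated in the batten, and the batten is home against the stop. The tapping block is upright on the bench, clear of the batten.

- **Comb in batten:** I seated the comb while the batten was on the bench. Its top rose from about 35 mm to about 52 mm, which matches a full 18 mm seat.
- **Into the shoe:** I lifted batten and comb together and laid them in the channel with the tongue about 12–14 mm short of the hood, then let go.
- **Push home:** I pushed with the block only, at about 10–12 mm/s. The pushing force rose from about 3 N to about 10 N and the batten stopped advancing, so I took that as the stop. I then backed off and set the block down.

**Last checks:**

| Check | Nominal | Top view | Scene view |
|---|---|---|---|
| Batten sticking out of the tail | 16 mm | about 15.8 mm | about 14.5 mm |
| Gap from batten body to hood | 8 mm | not measured | about 8.5 mm |

- **Disagreements:** The two cameras disagreed by 2–4 mm on absolute positions throughout, so I aligned the fits within one view. An earlier, coarser reading of the tail gave about 17.5 mm. The sharper edge reading in the table replaced it.
- **Force reading:** It did not clearly show contact when seating parts downward, so I judged those by height.
- **Not checked:** I did not re-measure the bystanders or the green look-alike after the job. No move was aimed at them, and the later pictures show nothing out of place.

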